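# Nip a baking mould in the sizing gauge up to the green mark

## Task

Turn the black knob of the sizing gauge anticlockwise to open the jaw right up, then set the black fluted mould with the grey centre tube upright in the nest between the jaw and the brass stop and let it go. Then turn the knob clockwise to bring the jaw up from the slack side until the mould is nipped and the dial needle stands in the green: never let it run into the red, and finish on a closing turn so that the play in the knob stays taken up. Leave the plain mould and the other loose things on the bench where they are.

Things in the scene. Friction and masses are not known exactly. Their poses are not given: they have to be found in the camera images.
- fixture: Sizing gauge, fixed: grey base plate 150 (x) x 370 (y) x 12 mm; brass stop in a blue block (top z 58 mm) at its +y end, nest in the middle, sliding jaw carriage with dial (68 mm across, top z 76 mm) on the -y side, blue 64 mm square gear housing (top z 58 mm) with the knob at the -y end. Origin: underside of plate below nest centre. +y = closing direction of the jaw, z up; yaw within 0.25 rad.
- nest (a point): Centre of the nest floor (fixture 0, 0, 12 mm), axes as fixture; put the mould's underside centre here (nipping pushes it on towards the stop). Side rails (inner faces x = -56, +56 mm), 10 mm high. Jaw fully open, the gap along y is 112 to 120 mm: jaw at y = -56 mm, stop at y = +56 to +64 mm. The stop screw is set some mm in or out, unmeasured, so nipping must be felt or read from the needle.
- mould_tube (a point): The mould to load: black, rigid, fluted, round, 100 mm outside diameter, 40 mm high, open at the top, with a solid grey centre tube 24 mm in diameter that rises to 52 mm. Wall 4 mm, floor 5 mm; 34 mm free between tube and wall. About 0.22 kg. This point lies on its axis 40 mm above its underside: grip the tube here from above; z up.
- mould: The same mould; origin at the centre of its underside, z up.
- knob_grip (a point): Knob: black upright bar 60 mm long (its x; white dot at +x end), 16 mm thick (its y), from z = 70 to 108 mm, on a vertical axis at fixture (0, -215 mm). This point: on the axis, z = 94 mm. Grip across the thickness from above. Clockwise from above closes the jaw, 20 mm per rad of shaft. The knob has 0.24 rad of play on the shaft. The shaft takes 0.2 to 0.3 N m to turn and stays where left.
- jaw_face (a point): Centre of the brass jaw face (40 mm wide, 22 mm high, at z = 40 mm), looking to the fixture's +y. With the jaw fully open it is at fixture y = -56 mm. The jaw face is spring-loaded on the carriage (0.8 N per mm).
- carriage (a joint): Travel of the jaw carriage in m: 0 fully open (a dead stop is just past it), growing to 0.032 as it closes. 0.020 m per radian of the shaft.
- knob (a joint): Play of the knob on its shaft in rad: -0.12 = taken up on the opening (anticlockwise) side, +0.12 = taken up on the closing (clockwise) side. After a change of direction the jaw stands still until all 0.24 rad are used; within the play the knob turns almost freely (0.01 N m).
- needle (a joint): Dial needle in rad, clockwise from zero: 0 with no force on the jaw, 0.2 rad per mm that the jaw face is pressed back (0.25 rad per N). Green 0.9 to 1.4, red from 1.5. Pushing the mould along the nest moves it up to about 0.5. While nipping, 1 rad of knob moves it about 4 rad.
- dial (a point): Centre of the dial on top of the carriage (white face, green and red sectors, black needle), z = 76 mm; its x axis is the needle's direction, which at zero lies along the fixture's +x.
- plain_mould: A bystander: black fluted mould of the same size without a centre tube; origin at the centre of its underside. Leave it.
- tape_roll: A bystander: yellow roll of tape, 90 mm across, 25 mm high. Leave it.
- screwdriver: A bystander: screwdriver lying on the bench. Leave it.
- spray_jar: A bystander: clear jar with white cap, 52 mm across, 90 mm high. Leave it.

How it is judged:
By the outcome, as a careful person would: the job done as asked, in the order asked, and still so for the second after the job is handed in, with the robot touching nothing.
It also fails if it takes over 67 s, if anything falls off the work surface, if the arm or the gripper's body presses on something with over 40 N, if the wrist force passes 120 N, or if a joint passes its speed limit or range.

## Robot

A 6-joint arm with a two-finger parallel gripper is mounted at the origin on the work surface. World frame = base frame: x ahead of the robot, y to its left, z up, the work surface at z = 0. Lengths are in m, angles in rad, forces in N, time in s.
With the tool pointing down it reaches from about 0.375 to 0.975 m from the base axis. Payload 3.8 kg.
Tool frame: the origin (TCP) lies midway between the tips of the shut fingers; the grasp point (between the pads) lies robot.hold_point_z behind it (robot.hold_point_z is the distance from the TCP to the grasp point, in m); z points along the fingers, x is the direction in which the jaws open and shut, and the axes are right-handed (so a half turn about z gives the same grasp; the last joint's range is limited). The gripper opens to 88 mm and grips with 3 to 60 N. Pads are 18 mm wide; open, the fingers measure 123 mm over their backs; the gripper's body (75 mm by 187 mm) begins 45 mm behind the grasp point.
Start: joints at [1.194, 0.264, 1.604, -0, 1.274, -0.037], TCP at [0.225, 0.636, 0.239] pointing down, gripper open.
Joint ranges: [-2.63, 2.63], [-0.94, 2.18], [0.31, 2.57], [-1.31, 4.45], [0, 2.66], [-2.55, 2.55]. Speed limits (rad/s): [2.57, 2.57, 3.14, 3.14, 3.14, 3.14].

## Interface

Orientations are given as [roll, pitch, yaw] about the fixed x, y, z axes, in that order (R = Rz(yaw) Ry(pitch) Rx(roll)).
In Python, from workcell import robot gives the robot as it stands.
- The arm moves only by the shell command python3 -m crank 'ROWS' [OPENING] [FORCE]. ROWS is JSON, a list of rows, each a list of 2 entries, a list of its own where there are three numbers: the shift along the tool's x, y, z in mm, then the turn, a rotation vector about the tool's x, y, z in degrees. In form: [[[x, y, z], [ax, ay, az]], ...]. A call has exactly 10 rows; each row shifts and turns the commanded pose from where the row before left it, along the tool's axes as they then stand; what a row does not reach is not made up. A row lasts 1/8 s, in which the tool goes at most 62.5 mm and 10.7 degrees, less where a joint would pass 70% of its speed; a pose out of reach is approached as far as the arm can. A call is refused whole if a number of a shift passes 62.5 or a number of a turn 10.7, either way. A call with a gripper value outside its range is refused whole. OPENING is the opening, from 0 (shut) to 1 (fully open), set as the call begins (- or left out, the last holds). The fingers move at their own pace and stop on an object; FORCE is the grip in N (left out, the last holds). Time passes only in rows, so rows that do not move let the fingers close, or fill a call up. It gives the time, the measured TCP pose, the force and the opening at its end, in the units of the state.
- robot.observe(): the state, without advancing time (a new reading comes with each control period).
- robot.snapshot(name): name is "scene" or "top"; returns a dict with "img" (480x640x3 uint8, red, green, blue), "camera_matrix" (3x3 intrinsics, pixels), "R" (3x3) and "t" (3): a world point X has camera coordinates R X + t. Camera axes: x right, y down, z forward; pixel columns grow to the right and rows downward; lengths in m; the calibration is good to about 2 mm. A picture is of the moment at which its call begins. There is no depth.
- robot.sign_off(): hands the job in, once; it reports no verdict.
The state is a dict: "t": time; "joint_pos": joint angles; "qd": joint speeds; "effort": joint torques, N m; "tool_pos": TCP position; "eef_rot": TCP orientation; "force": force on the tool from outside, world axes, zero at the start; "ft_torque": the same for the moment, N m; "opening": finger opening in m.
Only numpy, scipy, OpenCV 4.12 (cv2) and the standard library are available. Lean on these libraries where they do the work, as an engineer would, in place of code of your own. Each camera call takes 0.05 s, during which the arm holds its last target.

## Working session

There is one attempt and no reset: what is moved stays moved. The work goes in short steps, Python scripts to look and compute and a shell command to move; the robot and the scene stay as the last step left them, time stands still between calls to the robot, and variables do not carry over. Pictures are saved under pics/ and viewed, and the job is handed in when it is done.

```bash
mkdir -p pics; ls
python3 - <<'E'
from workcell import robot
import cv2,json
print(robot.hold_point_z)
print(robot.observe())
for n in("scene","top"):
    s=robot.snapshot(n); cv2.imwrite(f"pics/{n}0.png",s["img"][:,:,::-1]); print(n,s["camera_matrix"],s["R"],s["t"])
E
```

```text
pics
0.0187
{'t': 0.0, 'joint_pos': array([ 1.19409675e+00,  2.64737948e-01,  1.60531791e+00, -1.46986001e-05,
        1.27370057e+00, -3.68951610e-02]), 'qd': array([ 0.00054951,  0.00093173, -0.00065173, -0.00023535, -0.00156712,
       -0.0014322 ]), 'effort': array([-2.50283803e-03, -5.02118325e+01, -3.56877458e+01,  7.25441356e-02,
        2.91525666e-02, -1.88756994e-04]), 'tool_pos': array([0.22472999, 0.63576398, 0.23742854]), 'eef_rot': array([-3.14152687e+00,  2.16281793e-03,  1.23099630e+00]), 'force': array([-0.33285918, -0.04547593,  0.63755322]), 'ft_torque': array([ 0.01004728, -0.04764265, -0.00243513]), 'opening': 0.0882872750475046}
scene [[491.21682956   0.         328.04765604]
 [  0.         491.21682956 246.39626555]
 [  0.           0.           1.        ]] [[ 0.78705757  0.61682155  0.00845878]
 [ 0.33275721 -0.41296854 -0.84777923]
 [-0.51943529  0.67006578 -0.53028183]] [-0.43070529 -0.10922903  1.46817851]
top [[537.02617805   0.         312.07516053]
 [  0.         537.02617805 233.77923126]
 [  0.           0.           1.        ]] [[ 0.01248026 -0.99989927  0.00676006]
 [-0.99759282 -0.01291209 -0.06813115]
 [ 0.06821157 -0.00589349 -0.99765347]] [-0.01212721  0.5301679   1.17452169]
```

View pics/top0.png

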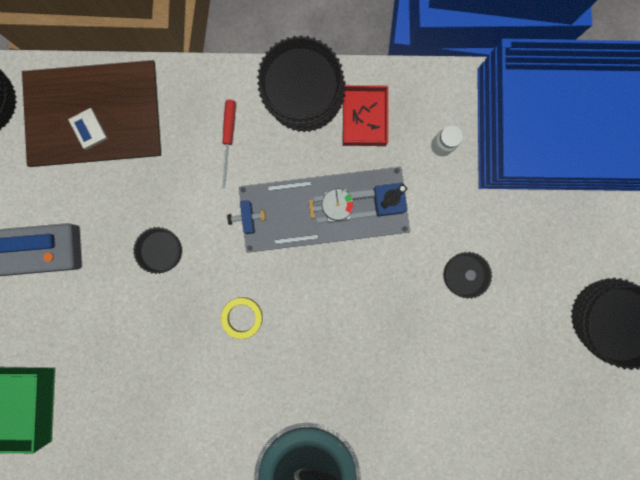

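View pics/scene0.png

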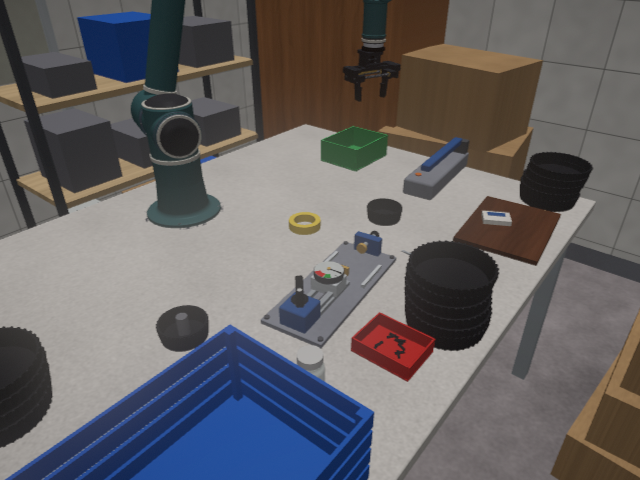

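The top view shows the gauge at about (325,210), the tube mould at (467,275) and the plain mould at (158,250). The knob is at about (393,196). I'll zoom in and measure.

```bash
cat > h.py <<'E'
import numpy as np,cv2
from workcell import robot
def cast(s,uv,z):
    K,R,t=s["camera_matrix"],s["R"],s["t"]
    c=-R.T@t; d=R.T@np.linalg.inv(K)@np.array([uv[0],uv[1],1.])
    return c+d*(z-c[2])/d[2]
def proj(s,X):
    p=s["camera_matrix"]@(s["R"]@np.asarray(X,float)+s["t"]); return p[:2]/p[2]
def crop(s,box,k,name):
    x0,y0,x1,y1=box; im=s["img"][y0:y1,x0:x1,::-1]
    cv2.imwrite(name,cv2.resize(im,None,fx=k,fy=k,interpolation=cv2.INTER_CUBIC))
E
python3 - <<'E'
from h import *
s=robot.snapshot("top"); crop(s,(225,155,425,265),4,"pics/a1.png"); crop(s,(430,240,510,310),8,"pics/a2.png")
im=s["img"].astype(int); g=im.sum(2)
# mould: dark blob
m=np.zeros((480,640),np.uint8); m[235:315,430:510]=(g[235:315,430:510]<330)
n,l,st,c=cv2.connectedComponentsWithStats(m); i=1+st[1:,4].argmax(); print(st[i],c[i])
cs,_=cv2.findContours((l==i).astype(np.uint8),cv2.RETR_EXTERNAL,cv2.CHAIN_APPROX_NONE)
e=cv2.minEnclosingCircle(cs[0]);print(e)
print(cast(s,e[0],.04))
# tube
t=np.zeros((480,640),np.uint8); t[262:288,455:482]=g[262:288,455:482]>240
n,l,st,c=cv2.connectedComponentsWithStats(t); 
for j in range(1,n): print(st[j],c[j],cast(s,c[j],.052))
# plate
hsv=cv2.cvtColor(s["img"],cv2.COLOR_RGB2HSV)
print(hsv[210,275],hsv[300,300],s["img"][210,275],s["img"][300,300])
m=np.zeros((480,640),np.uint8); m[155:265,225:425]=(g[155:265,225:425]<420)
m=cv2.morphologyEx(m,cv2.MORPH_OPEN,np.ones((11,11)))
cs,_=cv2.findContours(m,cv2.RETR_EXTERNAL,cv2.CHAIN_APPROX_NONE)
c=max(cs,key=cv2.contourArea); b=cv2.boxPoints(cv2.minAreaRect(c)); 
P=np.array([cast(s,p,.012) for p in b]); print(b,P,np.linalg.norm(P-np.roll(P,1,0),axis=1),P.mean(0))
E
```

```text
[ 443  252   49   47 1691] [467.132466   274.78415139]
((467.0396728515625, 274.8809509277344), 24.133005142211914)
[ 0.44363091 -0.34307541  0.04      ]
[465 270  11  11  94] [470.14893617 274.85106383] [ 0.44383268 -0.34623379  0.052     ]
[110  19 123] [ 33  13 182] [114 117 123] [181 182 173]
[[236.85175 186.49455]
 [401.5556  166.10265]
 [409.71515 232.0067 ]
 [245.01129 252.3986 ]] [[ 0.63484119  0.16466627  0.012     ]
 [ 0.68620869 -0.20520988  0.012     ]
 [ 0.53749432 -0.22363641  0.012     ]
 [ 0.48724314  0.14327359  0.012     ]] [0.14914031 0.37342601 0.14985159 0.37033516] [ 0.58644683 -0.03022661  0.012     ]
```

View pics/a1.png

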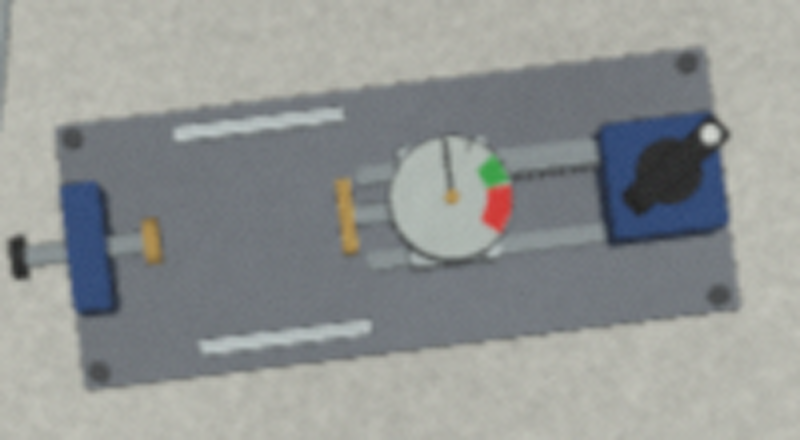

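View pics/a2.png

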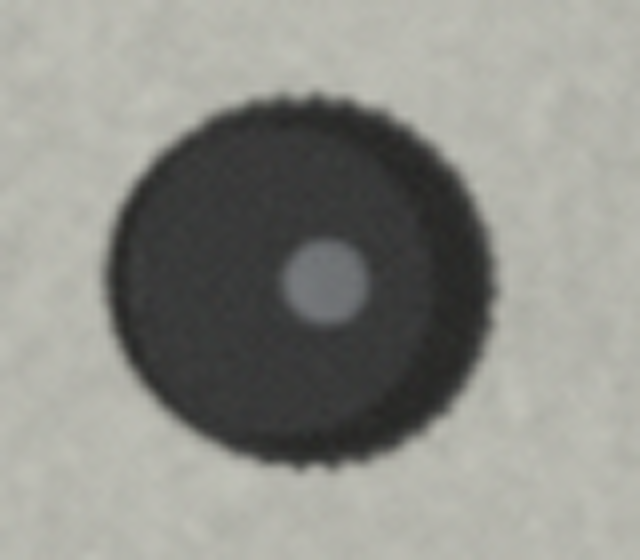

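Run:
```python
from h import *
s=robot.snapshot("top")
f=lambda u,v,z: cast(s,((u+.5)/4+225-.5,(v+.5)/4+155-.5),z)
C=np.array([f(*p,.012) for p in [(57,127),(703,47),(738,308),(88,388)]])
print(C)
L1=C[0]-C[1];L2=C[3]-C[2]
for v in(L1,L2): print(np.linalg.norm(v),np.arctan2(-v[0],v[1]))
v=(C[0]-C[3])+(C[1]-C[2]);print("x dir",np.linalg.norm(v)/2,np.arctan2(v[1],v[0]))
yaw=np.mean([np.arctan2(-L1[0],L1[1]),np.arctan2(-L2[0],L2[1])])
B=np.array([f(*p,.012) for p in [(72,138),(687,63),(718,296),(98,373)]]);
l1=B[0]-B[1];l2=B[3]-B[2];print("bolts yaw",[np.arctan2(-q[0],q[1]) for q in(l1,l2)])
y=np.array([-np.sin(yaw),np.cos(yaw),0]);x=np.array([np.cos(yaw),np.sin(yaw),0])
# knob: hub centre (blackdisc) z? mask of dark in box
g=s["img"].astype(int).sum(2)
k=f(669,172,.075);dot=f(710,133,.108)
print("hub z.075",k,"dot",dot)
rails=[f(259,124,.022),f(286,337,.022)]; rc=(rails[0]+rails[1])/2
print("rails centre",rc,np.linalg.norm(rails[0]-rails[1]))
d=f(451,198,.076);print("dial",d)
for n,p in dict(platec=C.mean(0),k=k,rc=rc,dial=d,jaw=f(355,215,.05),stop=f(143,241,.05),dot=dot).items():
    q=p-rc;print(n,q@x,q@y)
n=C.mean(0)
print(yaw)
S=robot.snapshot("scene")
crop(S,(255,225,405,345),5,"pics/a3.png")
```

```text
[[ 0.63517306  0.16013726  0.012     ]
 [ 0.68555117 -0.20254654  0.012     ]
 [ 0.53833277 -0.22231545  0.012     ]
 [ 0.48900991  0.13972185  0.012     ]]
0.3661659432737391 0.13802053455994373
0.3653816521301142 0.13540335535246936
x dir 0.1480603878326449 0.13612246584748708
bolts yaw [np.float64(0.1360499567123555), np.float64(0.13660250170784174)]
hub z.075 [ 0.60564502 -0.17378055  0.075     ] dot [ 0.62166411 -0.18983525  0.108     ]
rails centre [0.57754145 0.03814382 0.022     ] 0.11973642067733688
dial [ 0.59006921 -0.0579282   0.076     ]
platec -7.066597013103196e-05 -0.07003840387835013
k -0.0010410747234225917 -0.21377713774692106
rc 0.0 0.0
dial -0.0006824431147002158 -0.09688298133331595
jaw -0.0004467814064176661 -0.04583880270870462
stop -0.0003588752940146127 0.06979997856520856
dot 0.012640508423415535 -0.23186522760131353
0.13671194495620653
```

View pics/a3.png

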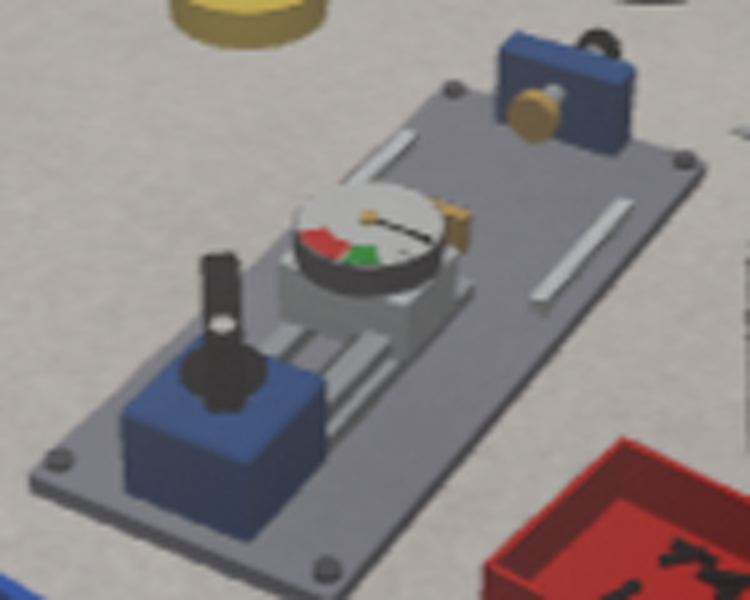

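```bash
cat >> h.py <<'E'
from scipy.spatial.transform import Rotation as Ro
O=np.array([.5775,.0381]); YAW=.1367
def fx(x,y): 
    c,s=np.cos(YAW),np.sin(YAW); return O+np.array([c*x-s*y,s*x+c*y])
def togo(p,yaw):
    o=robot.observe(); R=Ro.from_euler('xyz',o["eef_rot"]); T=Ro.from_euler('xyz',[np.pi,0,yaw])
    print("t%.2f"%o["t"],"pos",o["tool_pos"].round(4),"rot",o["eef_rot"].round(3),"F",o["force"].round(1),"M",o["ft_torque"].round(2),"op",round(o["opening"],4))
    d=np.array(p)-o["tool_pos"]
    print("shift in current axes mm",(R.inv().apply(d)*1e3).round(1),"in target axes",(T.inv().apply(d)*1e3).round(1),"turn deg",(np.degrees((R.inv()*T).as_rotvec())).round(2))
E
python3 - <<'E'
from h import *
k=fx(0,-.215);print(k)
togo([k[0],k[1],.17],.785)
s=robot.snapshot("top"); crop(s,(370,170,425,225),10,"pics/a4.png")
# bar at its top z .108: dot & refine
w=(s["img"].min(2)>170); m=np.zeros((480,640),np.uint8); m[180:196,396:408]=w[180:196,396:408]
n,l,st,c=cv2.connectedComponentsWithStats(m); 
for j in range(1,n):
    q=cast(s,c[j],.108);print(st[j],c[j],q,q[:2]-k,np.arctan2(*(q[:2]-k)[::-1]))
print(proj(s,[*k,.108]))
E
```

```text
[ 0.60679905 -0.17489429]
t0.25 pos [0.2248 0.6361 0.238 ] rot [-3.142e+00  1.000e-03  1.231e+00] F [ 1.6 -0.7 -0.2] M [-0.05 -0.03 -0.03] op 0.0885
shift in current axes mm [-637.3  630.4   68.7] in target axes [-303.   843.7   68. ] turn deg [1.000e-02 6.000e-02 2.556e+01]
[405 180   3   6  11] [406.18181818 182.63636364] [ 0.63270633 -0.19822639  0.108     ] [ 0.02590728 -0.02333211] -0.7331467836201623
[401 187   3   3   9] [402. 188.] [ 0.62140003 -0.18957682  0.108     ] [ 0.01460098 -0.01468253] -0.7881828596596475
[407 193   1   3   3] [407. 194.] [ 0.60904131 -0.19993117  0.108     ] [ 0.00224226 -0.02503688] -1.481476377306197
[394.89158868 194.91569918]
```

View pics/a4.png

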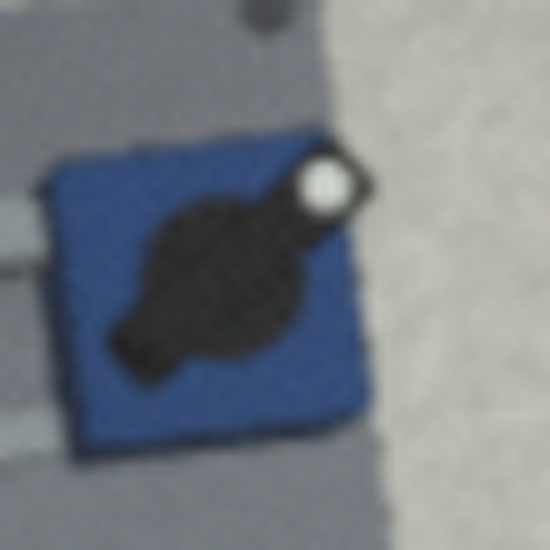

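```bash
python3 -m crank '[[[-42,42,0],[0,0,0]],[[-42,42,0],[0,0,0]],[[-42,42,0],[0,0,0]],[[-42,42,0],[0,0,0]],[[-42,42,0],[0,0,0]],[[-42,42,0],[0,0,0]],[[-42,42,0],[0,0,0]],[[-42,42,0],[0,0,0]],[[-42,42,0],[0,0,0]],[[-42,42,0],[0,0,0]]]' 1 && python3 -c "
from h import *
k=fx(0,-.215);togo([k[0],k[1],.17],.785)"
```

```text
t: 1.55
tool_pos: [0.4816, 0.0986, 0.2391]
eef_rot: [3.141, -0.001, 1.231]
force: [0.9, 1.2, -0.1]
opening: 0.0881
t1.55 pos [0.4816 0.0986 0.2391] rot [ 3.141e+00 -1.000e-03  1.231e+00] F [ 0.9  1.2 -0.1] M [ 0.02 -0.08  0.1 ] op 0.0881
shift in current axes mm [-216.2  209.2   69.2] in target axes [-104.7  282.    69.1] turn deg [ 0.05 -0.05 25.55]
```

```bash
python3 -m crank '[[[-43,42,0],[0,0,0]],[[-43,42,0],[0,0,0]],[[-43,42,0],[0,0,0]],[[-43,42,15],[0,0,0]],[[-43,41,15],[0,0,0]],[[0,0,15],[0,0,8.5]],[[0,0,15],[0,0,8.5]],[[0,0,10],[0,0,8.5]],[[0,0,0],[0,0,0]],[[0,0,0],[0,0,0]]]' 1 && python3 -c "
from h import *
k=fx(0,-.215);togo([k[0],k[1],.0753],.785)
s=robot.snapshot('scene');crop(s,(225,125,425,345),3,'pics/b1.png')"
```

```text
t: 2.8
tool_pos: [0.6066, -0.172, 0.1692]
eef_rot: [3.141, -0.0, 0.788]
force: [0.6, -0.1, -0.4]
opening: 0.088
t2.80 pos [ 0.6066 -0.172   0.1692] rot [ 3.141 -0.     0.788] F [ 0.6 -0.1 -0.4] M [-0.04 -0.03 -0.04] op 0.088
shift in current axes mm [-2.   2.1 93.9] in target axes [-1.9  2.2 93.9] turn deg [ 0.03 -0.02  0.2 ]
```

View pics/b1.png

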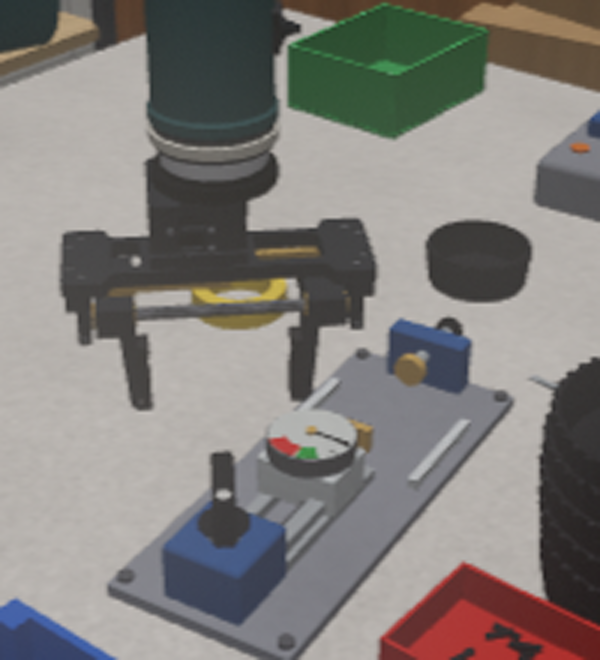

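The open gripper stands above the knob and is clear of the dial. I'll go down and grip.

```bash
python3 -m crank '[[[-2,2,25],[0,0,0]],[[0,0,25],[0,0,0]],[[0,0,22],[0,0,0]],[[0,0,12],[0,0,0]],[[0,0,8],[0,0,0]],[[0,0,0],[0,0,0]],[[0,0,0],[0,0,0]],[[0,0,0],[0,0,0]],[[0,0,0],[0,0,0]],[[0,0,0],[0,0,0]]]' 1 && python3 -c "
from h import *
k=fx(0,-.215);togo([k[0],k[1],.0763],.785)"
```

```text
t: 4.1
tool_pos: [0.6065, -0.1748, 0.077]
eef_rot: [3.141, -0.0, 0.786]
force: [0.9, 0.5, -0.8]
opening: 0.088
t4.10 pos [ 0.6065 -0.1748  0.077 ] rot [ 3.141 -0.     0.786] F [ 0.9  0.5 -0.8] M [-0.04 -0.05  0.01] op 0.088
shift in current axes mm [0.1 0.3 0.7] in target axes [0.1 0.3 0.7] turn deg [ 0.02 -0.01  0.05]
```

Now I close on the bar gently, then firmly.

```bash
python3 -m crank '[[[0,0,0],[0,0,0]],[[0,0,0],[0,0,0]],[[0,0,0],[0,0,0]],[[0,0,0],[0,0,0]],[[0,0,0],[0,0,0]],[[0,0,0],[0,0,0]],[[0,0,0],[0,0,0]],[[0,0,0],[0,0,0]],[[0,0,0],[0,0,0]],[[0,0,0],[0,0,0]]]' 0 40 && python3 -c "
from h import *
k=fx(0,-.215);togo([k[0],k[1],.0763],.785)"
```

```text
t: 5.35
tool_pos: [0.6072, -0.1735, 0.0768]
eef_rot: [-3.141, -0.002, 0.786]
force: [2.3, 3.7, -1.5]
opening: 0.0159
t5.35 pos [ 0.6072 -0.1735  0.0768] rot [-3.141e+00 -2.000e-03  7.860e-01] F [ 2.3  3.7 -1.5] M [ 0.68 -0.39  0.02] op 0.0159
shift in current axes mm [-1.2  0.7  0.5] in target axes [-1.2  0.7  0.5] turn deg [-0.01 -0.12  0.04]
```

```bash
python3 -m crank '[[[1.3,0,0],[0,0,0]],[[0,0,0],[0,0,-5]],[[0,0,0],[0,0,-5]],[[0,0,0],[0,0,-5]],[[0,0,0],[0,0,-5]],[[0,0,0],[0,0,-5]],[[0,0,0],[0,0,-5]],[[0,0,0],[0,0,0]],[[0,0,0],[0,0,0]],[[0,0,0],[0,0,0]]]' && python3 -c "
from h import *
k=fx(0,-.215);togo([k[0],k[1],.0763],.785)
s=robot.snapshot('scene');crop(s,(255,225,405,345),5,'pics/b2.png')
s=robot.snapshot('top');crop(s,(225,155,425,265),4,'pics/b3.png')"
```

```text
t: 6.6
tool_pos: [0.6072, -0.1737, 0.0768]
eef_rot: [-3.141, -0.0, 1.309]
force: [-1.0, 3.3, 1.8]
opening: 0.0155
t6.60 pos [ 0.6072 -0.1737  0.0768] rot [-3.141 -0.     1.309] F [-1.   3.3  1.8] M [ 0.46  0.12 -0.  ] op 0.0155
shift in current axes mm [-1.3 -0.   0.5] in target axes [-1.1  0.6  0.5] turn deg [-2.000e-02 -0.000e+00  3.001e+01]
```

View pics/b2.png

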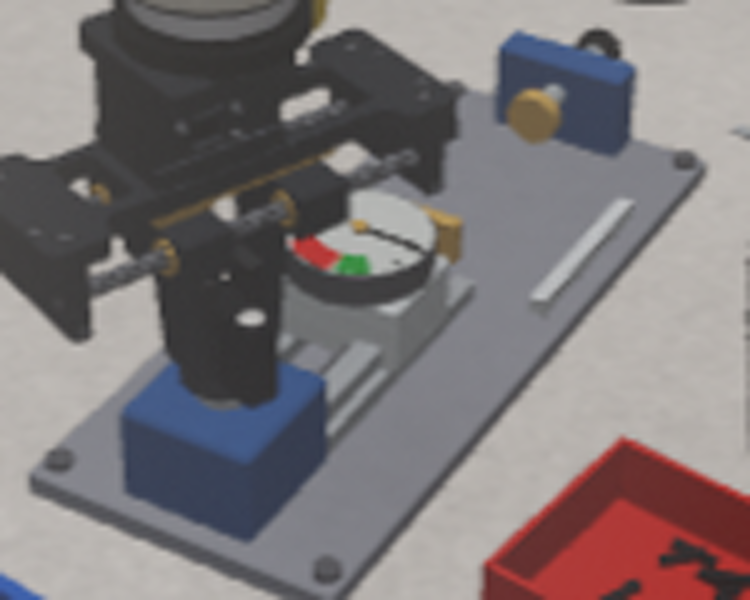

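View pics/b3.png

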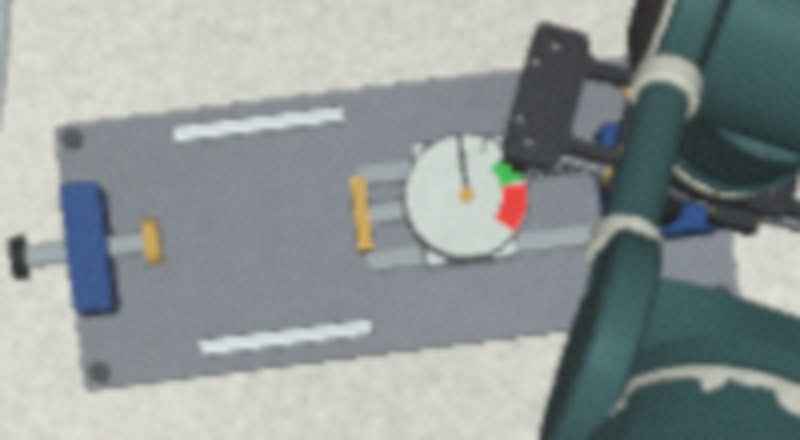

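```bash
python3 -m crank '[[[0,0,0],[0,0,-1.5]],[[0,0,0],[0,0,-1.5]],[[0,0,0],[0,0,-1.5]],[[0,0,0],[0,0,-1.5]],[[0,0,0],[0,0,-1]],[[0,0,0],[0,0,-1]],[[0,0,0],[0,0,-1]],[[0,0,0],[0,0,-1]],[[0,0,0],[0,0,0]],[[0,0,0],[0,0,0]]]' && python3 -c "
from h import *
k=fx(0,-.215);togo([k[0],k[1],.0763],.785)
s=robot.snapshot('top');crop(s,(225,155,425,265),4,'pics/b4.png')"
```

```text
t: 7.95
tool_pos: [0.6072, -0.1738, 0.0767]
eef_rot: [-3.141, -0.0, 1.484]
force: [-2.4, 3.9, 2.9]
opening: 0.0155
t7.95 pos [ 0.6072 -0.1738  0.0767] rot [-3.141 -0.     1.484] F [-2.4  3.9  2.9] M [ 0.78  0.33 -0.14] op 0.0155
shift in current axes mm [-1.1 -0.3  0.4] in target axes [-1.1  0.5  0.4] turn deg [-1.000e-02  0.000e+00  4.007e+01]
```

View pics/b4.png

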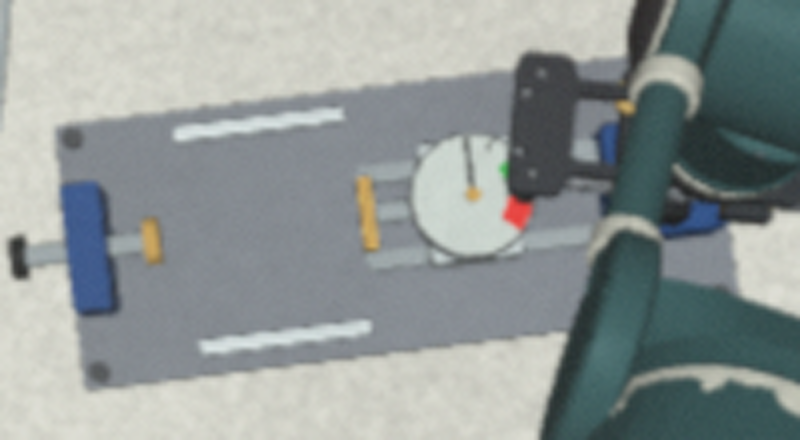

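```bash
python3 -m crank '[[[0,0,0],[0,0,-1]],[[0,0,0],[0,0,-1]],[[0,0,0],[0,0,-1]],[[0,0,0],[0,0,-1]],[[0,0,0],[0,0,-1]],[[0,0,0],[0,0,-1]],[[0,0,0],[0,0,0]],[[0,0,0],[0,0,0]],[[0,0,0],[0,0,0]],[[0,0,0],[0,0,0]]]' && python3 -c "
from h import *
k=fx(0,-.215);togo([k[0],k[1],.0763],.785)
s=robot.snapshot('top');crop(s,(225,155,425,265),4,'pics/b5.png')
s=robot.snapshot('scene');crop(s,(255,225,405,345),5,'pics/b6.png')"
```

```text
t: 9.25
tool_pos: [0.6072, -0.1738, 0.0767]
eef_rot: [-3.141, -0.0, 1.589]
force: [-2.5, 5.2, 3.2]
opening: 0.0152
t9.25 pos [ 0.6072 -0.1738  0.0767] rot [-3.141 -0.     1.589] F [-2.5  5.2  3.2] M [ 0.7   0.34 -0.18] op 0.0152
shift in current axes mm [-1.1 -0.4  0.4] in target axes [-1.1  0.5  0.4] turn deg [-1.000e-02  0.000e+00  4.607e+01]
```

View pics/b5.png

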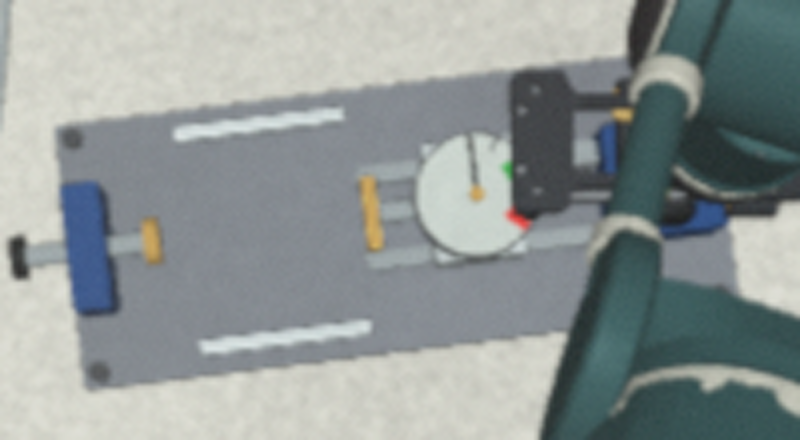

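```bash
python3 -m crank '[[[0,0,0],[0,0,-1]],[[0,0,0],[0,0,-1]],[[0,0,0],[0,0,-1]],[[0,0,0],[0,0,-1]],[[0,0,0],[0,0,-1]],[[0,0,0],[0,0,-1]],[[0,0,0],[0,0,0]],[[0,0,0],[0,0,0]],[[0,0,0],[0,0,0]],[[0,0,0],[0,0,0]]]' && python3 -c "
from h import *
k=fx(0,-.215);togo([k[0],k[1],.0763],.785)
s=robot.snapshot('top');crop(s,(225,155,425,265),4,'pics/b7.png')"
```

```text
t: 10.6
tool_pos: [0.6072, -0.1738, 0.0767]
eef_rot: [-3.141, -0.0, 1.694]
force: [-2.9, 4.3, 3.6]
opening: 0.0156
t10.60 pos [ 0.6072 -0.1738  0.0767] rot [-3.141 -0.     1.694] F [-2.9  4.3  3.6] M [ 0.71  0.38 -0.07] op 0.0156
shift in current axes mm [-1.  -0.5  0.4] in target axes [-1.   0.5  0.4] turn deg [-1.000e-02  0.000e+00  5.208e+01]
```

View pics/b7.png

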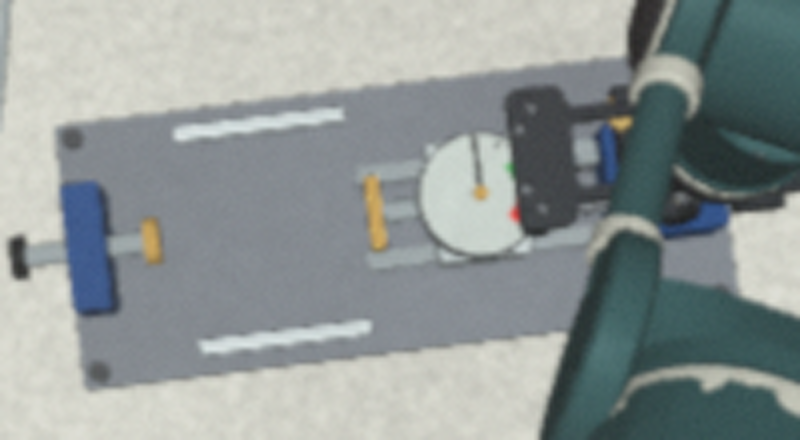

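```bash
python3 -m crank '[[[0,0,0],[0,0,-1]],[[0,0,0],[0,0,-1]],[[0,0,0],[0,0,-1]],[[0,0,0],[0,0,-1]],[[0,0,0],[0,0,-1]],[[0,0,0],[0,0,-1]],[[0,0,0],[0,0,0]],[[0,0,0],[0,0,0]],[[0,0,0],[0,0,0]],[[0,0,0],[0,0,0]]]' && python3 -c "
from h import *
k=fx(0,-.215);togo([k[0],k[1],.0763],.785)
s=robot.snapshot('top');crop(s,(225,155,425,265),4,'pics/b8.png')
c,sn=np.cos(YAW),np.sin(YAW)
for y in(-.05,-.056): print([ (proj(s,[*fx(x,y),.051])-[225,155])*4 for x in(-.02,.02)])
"
```

```text
t: 11.9
tool_pos: [0.6072, -0.1739, 0.0767]
eef_rot: [-3.141, 0.0, 1.799]
force: [-2.1, 5.5, 3.6]
opening: 0.0155
t11.90 pos [ 0.6072 -0.1739  0.0767] rot [-3.141  0.     1.799] F [-2.1  5.5  3.6] M [ 0.73  0.38 -0.16] op 0.0155
shift in current axes mm [-0.9 -0.6  0.4] in target axes [-1.   0.4  0.4] turn deg [-1.000e-02  1.000e-02  5.809e+01]
[array([365.71177998, 248.08897539]), array([356.5330957 , 175.21594893])]
[array([376.71342572, 246.72858337]), array([367.51023427, 173.86435579])]
```

View pics/b8.png

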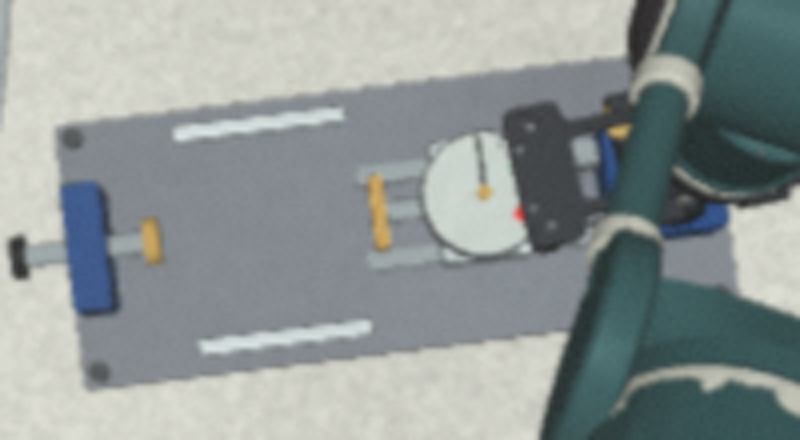

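```bash
python3 -m crank '[[[0,0,0],[0,0,-1]],[[0,0,0],[0,0,-1]],[[0,0,0],[0,0,-1]],[[0,0,0],[0,0,-1]],[[0,0,0],[0,0,0]],[[0,0,0],[0,0,0]],[[0,0,0],[0,0,0]],[[0,0,0],[0,0,0]],[[0,0,0],[0,0,0]],[[0,0,0],[0,0,0]]]' && python3 -c "
from h import *
k=fx(0,-.215);togo([k[0],k[1],.0763],.785)
s=robot.snapshot('top');crop(s,(225,155,425,265),4,'pics/b9.png')
"
```

```text
t: 13.2
tool_pos: [0.6073, -0.1739, 0.0767]
eef_rot: [-3.142, -0.0, 1.868]
force: [-2.2, 3.5, 3.9]
opening: 0.0157
t13.20 pos [ 0.6073 -0.1739  0.0767] rot [-3.142 -0.     1.868] F [-2.2  3.5  3.9] M [ 0.69  0.46 -0.45] op 0.0157
shift in current axes mm [-0.9 -0.7  0.4] in target axes [-1.1  0.4  0.4] turn deg [-0.   -0.   62.04]
```

View pics/b9.png

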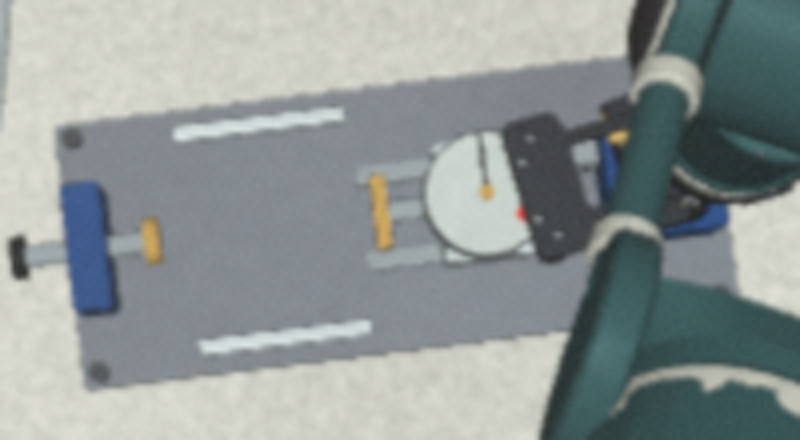

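```bash
python3 -m crank '[[[0,0,0],[0,0,-1]],[[0,0,0],[0,0,-0.5]],[[0,0,0],[0,0,0]],[[0,0,0],[0,0,0]],[[0,0,0],[0,0,0]],[[0,0,0],[0,0,0]],[[0,0,0],[0,0,0]],[[0,0,0],[0,0,0]],[[0,0,0],[0,0,0]],[[0,0,0],[0,0,0]]]' && python3 -c "
from h import *
k=fx(0,-.215);togo([k[0],k[1],.0763],.785)
"
```

```text
t: 14.5
tool_pos: [0.6073, -0.1739, 0.0767]
eef_rot: [3.142, -0.0, 1.894]
force: [-2.3, 4.5, 4.5]
opening: 0.0157
t14.50 pos [ 0.6073 -0.1739  0.0767] rot [ 3.142 -0.     1.894] F [-2.3  4.5  4.5] M [ 0.64  0.46 -0.84] op 0.0157
shift in current axes mm [-0.8 -0.8  0.4] in target axes [-1.1  0.4  0.4] turn deg [ 0.   -0.   63.54]
```

```bash
python3 -m crank '[[[0,0,0],[0,0,0]],[[0,0,0],[0,0,0]],[[0,0,0],[0,0,0]],[[0,0,0],[0,0,0]],[[0,0,-25],[0,0,0]],[[0,0,-25],[0,0,0]],[[0,0,-20],[0,0,10]],[[0,0,-10],[0,0,10]],[[0,0,0],[0,0,10]],[[0,0,0],[0,0,10]]]' 0.6 && python3 -c "
from h import *
togo([.4438,-.346,.15],.137)
"
```

```text
t: 15.75
tool_pos: [0.6075, -0.174, 0.1571]
eef_rot: [3.141, 0.0, 1.191]
force: [0.7, 0.1, 0.7]
opening: 0.0528
t15.75 pos [ 0.6075 -0.174   0.1571] rot [3.141 0.    1.191] F [0.7 0.1 0.7] M [-0.03 -0.02  0.03] op 0.0528
shift in current axes mm [-220.4  -88.2    7.1] in target axes [-185.6  148.     7.1] turn deg [ 5.000e-02 -1.000e-02  6.037e+01]
```

```bash
python3 -m crank '[[[-55,-22,0],[0,0,0]],[[-55,-22,0],[0,0,0]],[[-55,-22,0],[0,0,0]],[[-55,-22,0],[0,0,0]],[[0,0,0],[0,0,10]],[[0,0,0],[0,0,10]],[[0,0,0],[0,0,10]],[[0,0,0],[0,0,10]],[[0,0,0],[0,0,10]],[[0,0,0],[0,0,10.4]]]' 0.48 && python3 -c "
from h import *
togo([.4438,-.346,.15],.137)
s=robot.snapshot('scene');crop(s,(110,180,410,400),2.6,'pics/c1.png')
# tube seen in scene: ray at z=.052
crop(s,(140,290,230,360),8,'pics/c2.png')
print(proj(s,[.4438,-.346,.052]),proj(s,[.4438,-.346,.04]))
t=robot.snapshot('top');crop(t,(225,155,425,265),4,'pics/c3.png')
"
```

```text
t: 17.0
tool_pos: [0.4448, -0.3465, 0.1568]
eef_rot: [3.141, -0.0, 0.136]
force: [1.0, -0.1, 0.8]
opening: 0.0422
t17.00 pos [ 0.4448 -0.3465  0.1568] rot [ 3.141 -0.     0.136] F [ 1.  -0.1  0.8] M [-0.03  0.07 -0.02] op 0.0422
shift in current axes mm [-0.9 -0.7  6.8] in target axes [-0.9 -0.7  6.8] turn deg [ 0.02 -0.   -0.05]
[180.2212226  315.31636656] [181.12597147 319.94642994]
```

View pics/c1.png

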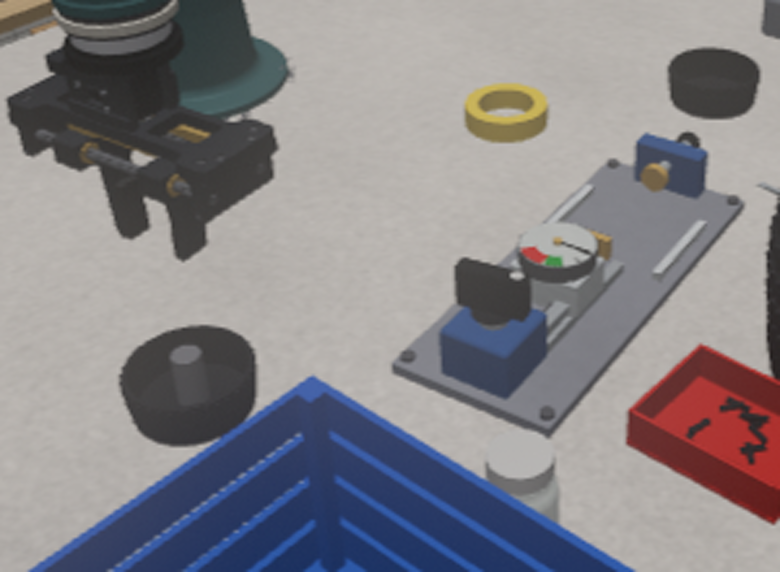

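View pics/c2.png

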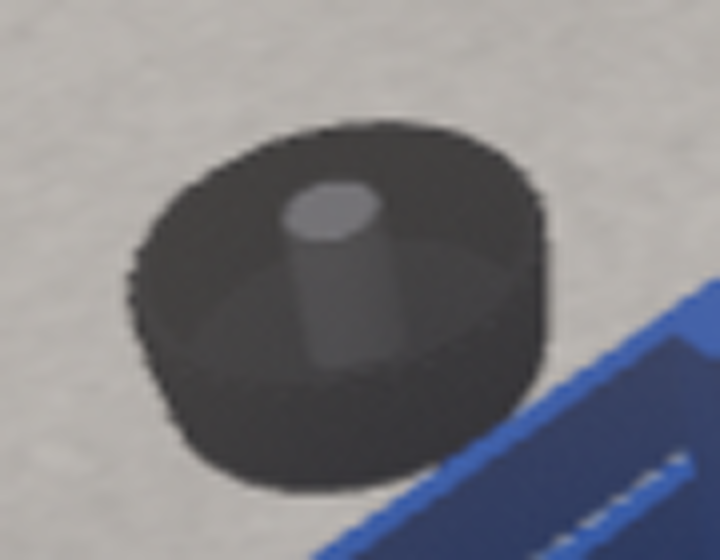

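View pics/c3.png

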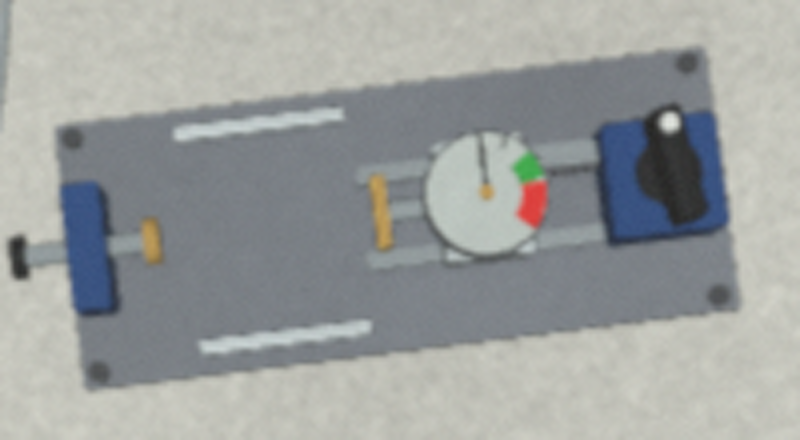

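Both views agree on the tube position to within about 2 mm, and the jaw is fully open. I'll descend onto the tube.

```bash
python3 -m crank '[[[-1,-0.5,25],[0,0,0]],[[0,0,30],[0,0,0]],[[0,0,30],[0,0,0]],[[0,0,20],[0,0,0]],[[0,0,15],[0,0,0]],[[0,0,10],[0,0,0]],[[0,0,5],[0,0,0]],[[0,0,0],[0,0,0]],[[0,0,0],[0,0,0]],[[0,0,0],[0,0,0]]]' 0.48 && python3 -m crank '[[[0,0,0],[0,0,0]],[[0,0,0],[0,0,0]],[[0,0,0],[0,0,0]],[[0,0,0],[0,0,0]],[[0,0,0],[0,0,0]],[[0,0,0],[0,0,0]],[[0,0,0],[0,0,0]],[[0,0,0],[0,0,0]],[[0,0,-10],[0,0,0]],[[0,0,-10],[0,0,0]]]' 0 25 && python3 -c "
from h import *
togo([*O,.05],.137)
s=robot.snapshot('scene');crop(s,(130,220,280,350),5,'pics/d1.png')
"
```

```text
t: 18.35
tool_pos: [0.4442, -0.3464, 0.0224]
eef_rot: [3.141, -0.001, 0.142]
force: [0.5, 0.1, -0.0]
opening: 0.0424
t: 19.6
tool_pos: [0.4433, -0.3457, 0.0417]
eef_rot: [-3.141, 0.001, 0.142]
force: [-0.2, -0.4, -1.7]
opening: 0.0231
t19.60 pos [ 0.4433 -0.3457  0.0417] rot [-3.141e+00  1.000e-03  1.420e-01] F [-0.2 -0.4 -1.7] M [-0.07  0.06 -0.04] op 0.0231
shift in current axes mm [ 187.2 -360.9   -8.2] in target axes [ 185.4 -361.8   -8.3] turn deg [-0.05  0.06  0.28]
```

View pics/d1.png

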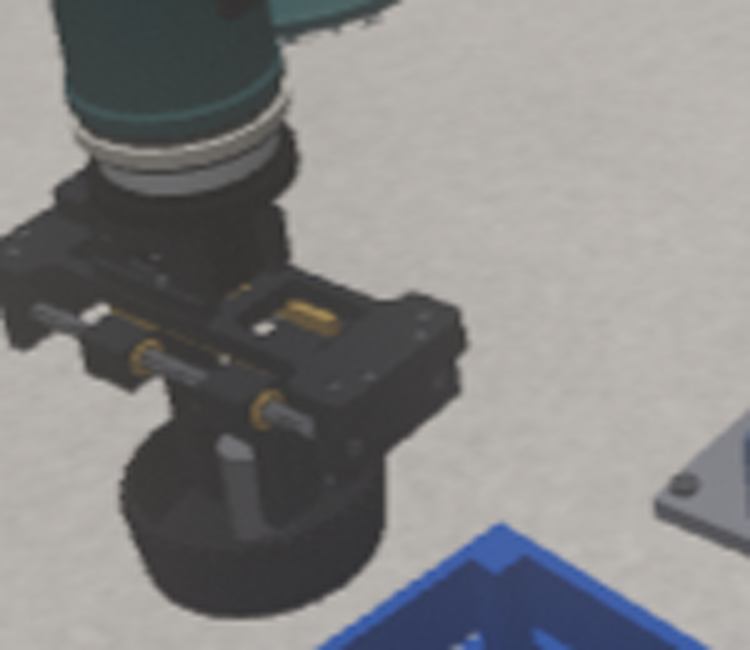

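```bash
python3 -m crank '[[[0,0,-30],[0,0,0]],[[0,0,-40],[0,0,0]],[[10,-20,-30],[0,0,0]],[[20,-40,-10],[0,0,0]],[[20,-40,0],[0,0,0]],[[20,-40,0],[0,0,0]],[[20,-40,0],[0,0,0]],[[20,-40,0],[0,0,0]],[[20,-40,0],[0,0,0]],[[20,-40,0],[0,0,0]]]' && python3 -c "
from h import *
togo([*O,.035],.137)"
```

```text
t: 20.9
tool_pos: [0.5501, -0.0264, 0.152]
eef_rot: [3.141, -0.001, 0.142]
force: [1.3, -0.7, -1.3]
opening: 0.0232
t20.90 pos [ 0.5501 -0.0264  0.152 ] rot [ 3.141e+00 -1.000e-03  1.420e-01] F [ 1.3 -0.7 -1.3] M [-0.09  0.09  0.01] op 0.0232
shift in current axes mm [ 36.2 -60.  117. ] in target axes [ 35.9 -60.2 117. ] turn deg [ 0.01 -0.03  0.28]
```

```bash
python3 -m crank '[[[18,-30,0],[0,0,0]],[[12,-20,0],[0,0,0]],[[6,-10,0],[0,0,0]],[[0,0,20],[0,0,0]],[[0,0,20],[0,0,0]],[[0,0,20],[0,0,0]],[[0,0,10],[0,0,0]],[[0,0,0],[0,0,0]],[[0,0,0],[0,0,0]],[[0,0,0],[0,0,0]]]' && python3 -c "
from h import *
togo([*O,.035],.137)
t=robot.snapshot('top');crop(t,(215,145,415,265),4,'pics/e1.png')
s=robot.snapshot('scene');crop(s,(255,165,435,345),4,'pics/e2.png')"
```

```text
t: 22.15
tool_pos: [0.5779, 0.0367, 0.0827]
eef_rot: [3.141, -0.002, 0.142]
force: [0.5, 0.1, -1.8]
opening: 0.0229
t22.15 pos [0.5779 0.0367 0.0827] rot [ 3.141e+00 -2.000e-03  1.420e-01] F [ 0.5  0.1 -1.8] M [-0.1   0.05  0.05] op 0.0229
shift in current axes mm [-0.3 -1.5 47.7] in target axes [-0.2 -1.5 47.7] turn deg [ 0.01 -0.11  0.28]
```

View pics/e1.png

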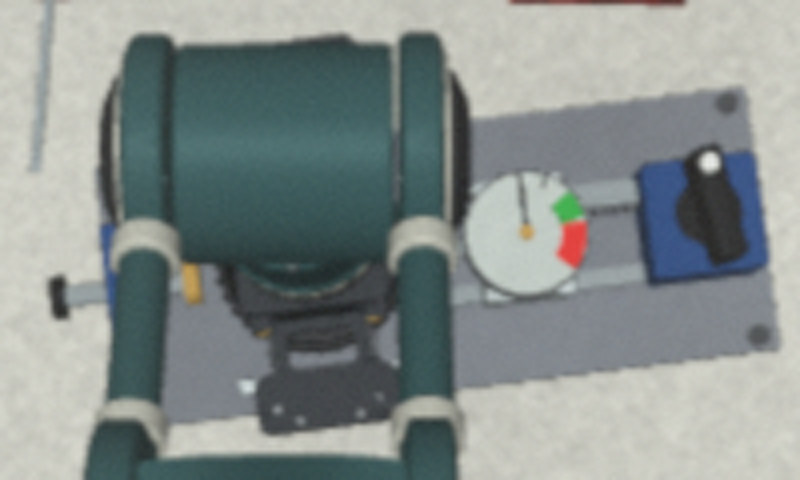

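View pics/e2.png

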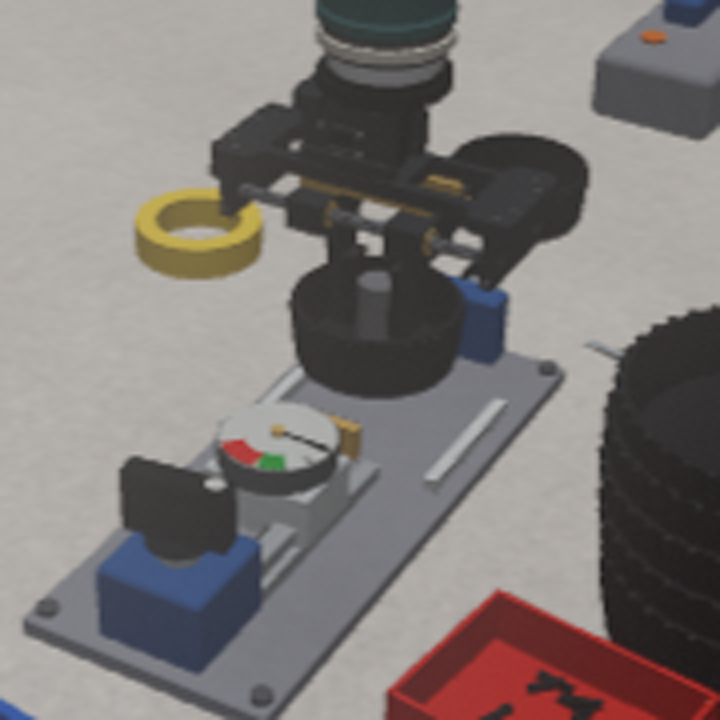

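```bash
python3 -m crank '[[[0,-2.5,10],[0,0,0]],[[0,0,10],[0,0,0]],[[0,0,10],[0,0,0]],[[0,0,7],[0,0,0]],[[0,0,4],[0,0,0]],[[0,0,2],[0,0,0]],[[0,0,1.5],[0,0,0]],[[0,0,1],[0,0,0]],[[0,0,0],[0,0,0]],[[0,0,0],[0,0,0]]]' && python3 -c "
from h import *
togo([*O,.0345],.137)
s=robot.snapshot('scene');crop(s,(255,165,435,345),4,'pics/e3.png')"
```

```text
t: 23.5
tool_pos: [0.5768, 0.0392, 0.0364]
eef_rot: [3.142, -0.0, 0.142]
force: [-0.9, 0.3, -2.4]
opening: 0.0232
t23.50 pos [0.5768 0.0392 0.0364] rot [ 3.142 -0.     0.142] F [-0.9  0.3 -2.4] M [-0.03  0.04  0.02] op 0.0232
shift in current axes mm [0.5 1.1 1.9] in target axes [0.5 1.1 1.9] turn deg [ 0.   -0.02  0.28]
```

View pics/e3.png

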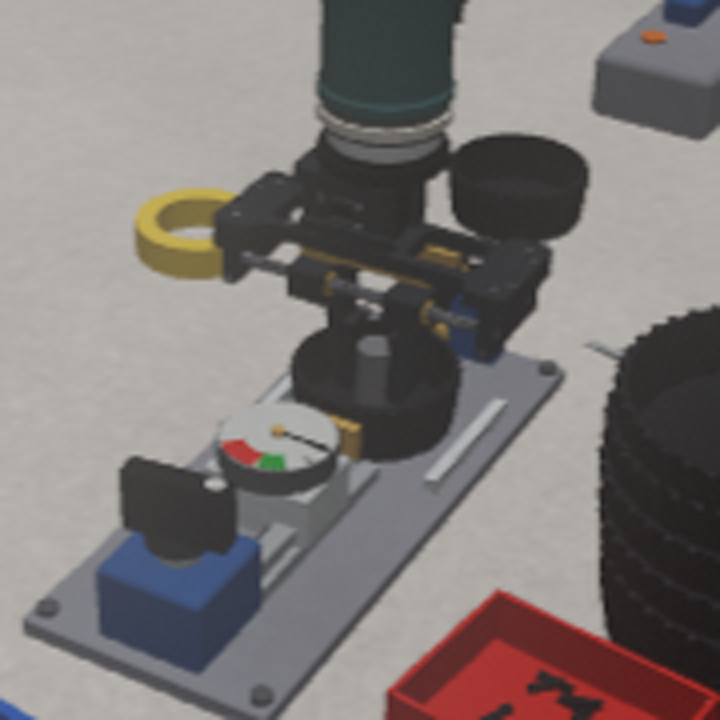

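```bash
python3 -m crank '[[[0,0,0.7],[0,0,0]],[[0,0,0.7],[0,0,0]],[[0,0,0.7],[0,0,0]],[[0,0,0.5],[0,0,0]],[[0,0,0],[0,0,0]],[[0,0,0],[0,0,0]],[[0,0,0],[0,0,0]],[[0,0,0],[0,0,0]],[[0,0,0],[0,0,0]],[[0,0,0],[0,0,0]]]' && python3 -c "
from h import *
togo([*O,.0345],.137)"
```

```text
t: 24.8
tool_pos: [0.5766, 0.0391, 0.0339]
eef_rot: [3.142, 0.0, 0.142]
force: [-3.8, 1.1, 4.8]
opening: 0.0232
t24.80 pos [0.5766 0.0391 0.0339] rot [3.142 0.    0.142] F [-3.8  1.1  4.8] M [-0.08  0.6  -0.01] op 0.0232
shift in current axes mm [ 0.7  1.2 -0.6] in target axes [ 0.7  1.2 -0.6] turn deg [0.   0.01 0.28]
```

```bash
python3 -m crank '[[[0,0,0],[0,0,0]],[[0,0,0],[0,0,0]],[[0,0,0],[0,0,0]],[[0,0,0],[0,0,0]],[[0,0,-10],[0,0,0]],[[0,0,-20],[0,0,0]],[[0,0,-30],[0,0,0]],[[0,0,-30],[0,0,0]],[[0,0,-30],[0,0,0]],[[0,0,0],[0,0,0]]]' 0.48 && python3 -c "
from h import *
togo([.6073,-.1738,.155],1.868)
t=robot.snapshot('top');crop(t,(215,145,415,265),4,'pics/f1.png')
s=robot.snapshot('scene');crop(s,(255,165,435,345),4,'pics/f2.png')"
```

```text
t: 26.05
tool_pos: [0.5796, 0.0392, 0.1584]
eef_rot: [3.141, -0.008, 0.142]
force: [0.5, -1.0, -0.3]
opening: 0.0422
t26.05 pos [0.5796 0.0392 0.1584] rot [ 3.141 -0.008  0.142] F [ 0.5 -1.  -0.3] M [-0.1   0.04  0.01] op 0.0422
shift in current axes mm [ -2.7 214.8   3.6] in target axes [-211.8  -35.9    3.4] turn deg [  0.46  -0.31 -98.9 ]
```

View pics/f2.png

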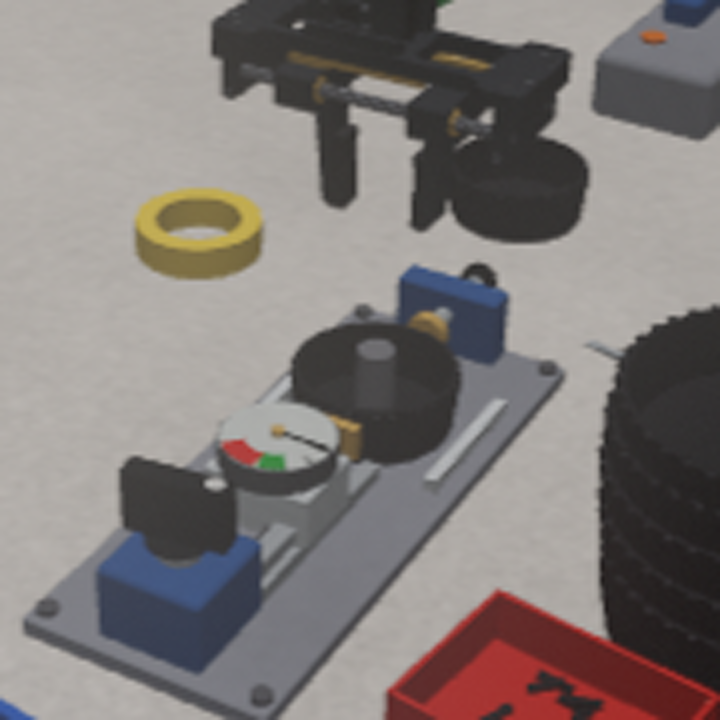

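```bash
python3 -m crank '[[[-1,54,0],[0,0,0]],[[-1,54,0],[0,0,0]],[[-0.7,54,0],[0,0,0]],[[0,52.8,0],[0,0,0]],[[0,0,0],[0,0,-10]],[[0,0,0],[0,0,-10]],[[0,0,0],[0,0,-10]],[[0,0,0],[0,0,-10]],[[0,0,0],[0,0,-10]],[[0,0,0],[0,0,-10]]]' 0.7 && python3 -c "
from h import *
t=robot.snapshot('top');crop(t,(215,145,415,265),4,'pics/f3.png')
togo([.6073,-.1738,.155],1.868)"
```

```text
t: 27.4
tool_pos: [0.603, -0.1735, 0.1514]
eef_rot: [-3.138, 0.0, 1.195]
force: [-0.0, -1.0, -0.7]
opening: 0.0616
t27.45 pos [ 0.603  -0.1735  0.1514] rot [-3.138  0.     1.2  ] F [-0.1 -0.3  0.3] M [-0.    0.04 -0.04] op 0.0613
shift in current axes mm [ 1.3  4.1 -3.6] in target axes [-1.5  4.  -3.6] turn deg [ -0.21  -0.05 -38.27]
```

View pics/f3.png

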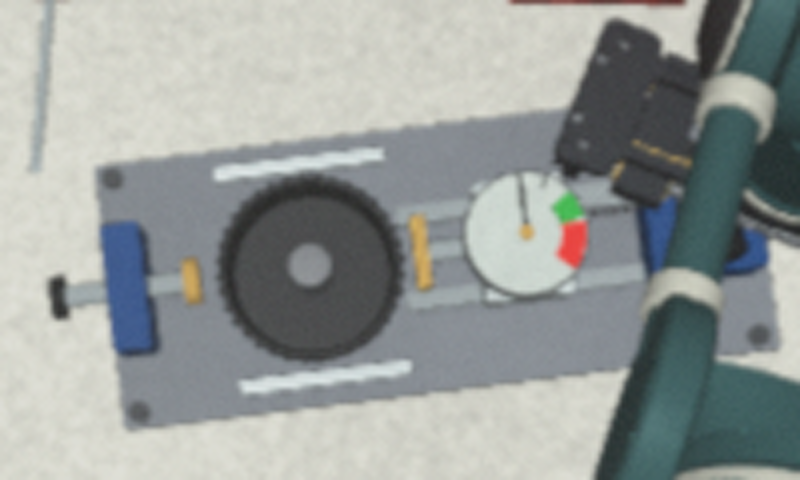

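The mould sits in the nest with gaps of about 5 mm to the jaw and 10 mm to the stop, and the needle is at zero. Next I turn over the knob and descend.

```bash
python3 -m crank '[[[0,0,0],[0,0,-10]],[[0,0,0],[0,0,-10]],[[0,0,0],[0,0,-10]],[[0,0,0],[0,0,-8.3]],[[-1.5,4,0],[0,0,0]],[[0,0,20],[0,0,0]],[[0,0,20],[0,0,0]],[[0,0,15],[0,0,0]],[[0,0,0],[0,0,0]],[[0,0,0],[0,0,0]]]' 0.7 && python3 -c "
from h import *
togo([.6073,-.1738,.0765],1.868)"
```

```text
t: 28.7
tool_pos: [0.6089, -0.1743, 0.0987]
eef_rot: [3.141, 0.0, 1.857]
force: [0.5, 0.1, -0.2]
opening: 0.0618
t28.70 pos [ 0.6089 -0.1743  0.0987] rot [3.141 0.    1.857] F [ 0.5  0.1 -0.2] M [ 0.04  0.03 -0.  ] op 0.0618
shift in current axes mm [ 0.9 -1.4 22.2] in target axes [ 0.9 -1.4 22.2] turn deg [ 0.01  0.01 -0.61]
```

```bash
python3 -m crank '[[[1,-1.4,10],[0,0,0]],[[0,0,8],[0,0,0]],[[0,0,4],[0,0,0]],[[0,0,0],[0,0,0]],[[0,0,0],[0,0,0]],[[0,0,0],[0,0,0]],[[0,0,0],[0,0,0]],[[0,0,0],[0,0,0]],[[0,0,0],[0,0,0]],[[0,0,0],[0,0,0]]]' 0.6 && python3 -m crank '[[[0,0,0],[0,0,0]],[[0,0,0],[0,0,0]],[[0,0,0],[0,0,0]],[[0,0,0],[0,0,0]],[[0,0,0],[0,0,0]],[[0,0,0],[0,0,0]],[[0,0,0],[0,0,0]],[[0,0,0],[0,0,0]],[[0,0,0],[0,0,0]],[[0,0,0],[0,0,0]]]' 0 40 && python3 -c "
from h import *
togo([.6073,-.1738,.0765],1.868)"
```

```text
t: 29.95
tool_pos: [0.607, -0.1736, 0.0766]
eef_rot: [3.142, 0.0, 1.858]
force: [0.2, -0.4, 0.7]
opening: 0.0527
t: 31.2
tool_pos: [0.607, -0.1737, 0.0766]
eef_rot: [-3.142, 0.0, 1.858]
force: [0.6, -1.1, -0.5]
opening: 0.0156
t31.20 pos [ 0.607  -0.1737  0.0766] rot [-3.142  0.     1.858] F [ 0.6 -1.1 -0.5] M [-0.11  0.   -0.15] op 0.0156
shift in current axes mm [-0.2  0.3  0.1] in target axes [-0.2  0.3  0.1] turn deg [-0.    0.01 -0.6 ]
```

```bash
python3 -m crank '[[[0,0,0],[0,0,5]],[[0,0,0],[0,0,5]],[[0,0,0],[0,0,5]],[[0,0,0],[0,0,5]],[[0,0,0],[0,0,5]],[[0,0,0],[0,0,5]],[[0,0,0],[0,0,5]],[[0,0,0],[0,0,3]],[[0,0,0],[0,0,0]],[[0,0,0],[0,0,0]]]' && python3 -c "
from h import *
t=robot.snapshot('top');crop(t,(215,145,415,265),4,'pics/g1.png')
s=robot.snapshot('scene');crop(s,(275,225,385,325),6,'pics/g2.png')
togo([.6073,-.1738,.0765],1.868)"
```

```text
t: 32.45
tool_pos: [0.6071, -0.1734, 0.0766]
eef_rot: [3.142, -0.0, 1.195]
force: [0.9, 0.3, -0.5]
opening: 0.0155
t32.55 pos [ 0.6071 -0.1735  0.0766] rot [-3.142 -0.     1.195] F [0.3 1.3 0.5] M [ 0.12 -0.11  0.03] op 0.0152
shift in current axes mm [-0.2  0.3  0.1] in target axes [-0.4  0.1  0.1] turn deg [ 0.000e+00 -1.000e-02 -3.856e+01]
```

View pics/g1.png

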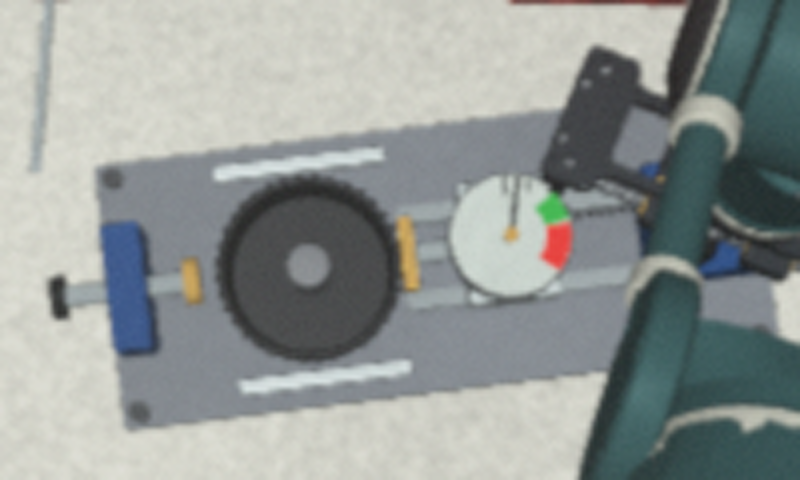

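View pics/g2.png

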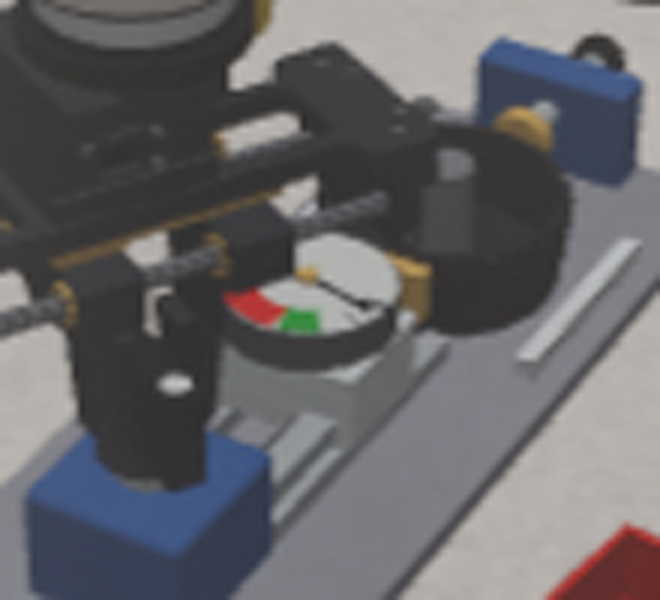

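```bash
cat >> h.py <<'E'
def needle(cam="top",name=None):
    s=robot.snapshot(cam); im=s["img"].astype(float)
    # dial centre guess: hub yellow near fixture (0,-.075..-.125)
    best=None
    hs=cv2.cvtColor(s["img"],cv2.COLOR_RGB2HSV).astype(float)
    P=[];
    for y in np.arange(-.125,-.07,.001):
        for x in np.arange(-.008,.0085,.001):
            u=proj(s,[*fx(x,y),.076]); v=cv2.getRectSubPix(s["img"],(1,1),(float(u[0]),float(u[1])))[0,0].astype(float)
            P.append((x,y,max(0,min(v[0],v[1])-v[2]-35)))
    P=np.array(P); c=(P[:,:2]*P[:,2:]).sum(0)/P[:,2].sum()
    a=np.arange(-.5,2.4,.02); prof=[]
    for t in a:
        q=[]
        for r in np.arange(.010,.021,.001):
            u=proj(s,[*fx(c[0]+r*np.cos(t),c[1]-r*np.sin(t)),.076]); q.append(cv2.getRectSubPix(s["img"],(1,1),(float(u[0]),float(u[1])))[0,0].astype(float).mean())
        prof.append(np.mean(q))
    prof=np.array(prof); i=prof.argmin(); base=np.median(prof)
    w=np.clip(base-10-prof,0,None)*(abs(a-a[i])<.3)
    print(cam,"hub fx mm",(c*1e3).round(1),"needle",round(float((a*w).sum()/w.sum()),3),"min",prof[i].round(),"base",base.round())
    if name:
        u=proj(s,[*fx(*c),.076]).astype(int); crop(s,(u[0]-32,u[1]-26,u[0]+32,u[1]+26),10,name)
E
python3 - <<'E'
from h import *
needle("top","pics/n1.png"); needle("scene")
E
```

```text
top hub fx mm [   0.2 -107.6] needle 0.235 min 135.0 base 193.0
scene hub fx mm [   1.1 -107.6] needle 2.262 min 60.0 base 173.0
```

View pics/n1.png

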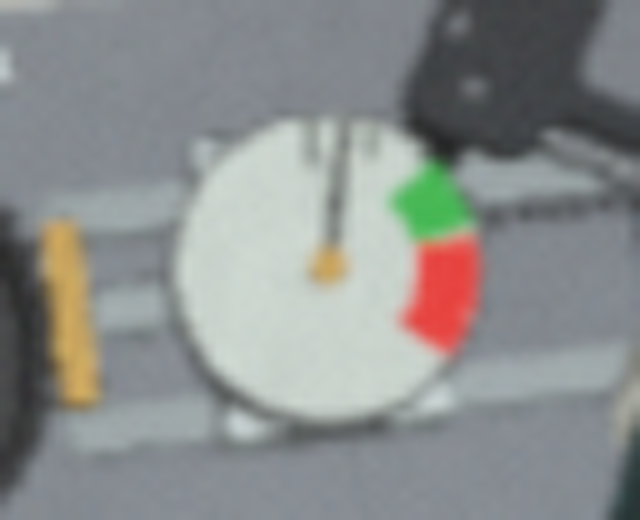

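The needle reads about 0.24, so the jaw is pushing the mould along. I'll carry on closing.

```bash
sed -i 's/np.arange(-.5,2.4,.02)/np.arange(-.5,1.75,.02)/' h.py; python3 -m crank '[[[0,0,0],[0,0,2]],[[0,0,0],[0,0,2]],[[0,0,0],[0,0,2]],[[0,0,0],[0,0,2]],[[0,0,0],[0,0,2]],[[0,0,0],[0,0,2]],[[0,0,0],[0,0,2]],[[0,0,0],[0,0,0]],[[0,0,0],[0,0,0]],[[0,0,0],[0,0,0]]]'
python3 - <<'E'
from h import *
needle("top"); needle("scene")
t=robot.snapshot('top');crop(t,(215,145,415,265),4,'pics/g3.png')
togo([.6073,-.1738,.0765],1.868)
E
```

```text
t: 33.9
tool_pos: [0.6071, -0.1734, 0.0766]
eef_rot: [-3.141, -0.0, 0.95]
force: [0.8, 4.2, -0.7]
opening: 0.0157
top hub fx mm [   0.5 -104.5] needle 0.146 min 138.0 base 181.0
scene hub fx mm [   1.9 -102.3] needle 0.345 min 99.0 base 173.0
t34.05 pos [ 0.6071 -0.1735  0.0767] rot [ 3.142 -0.     0.95 ] F [2.  4.  0.9] M [ 0.7  -0.34  0.04] op 0.0159
shift in current axes mm [-0.2  0.3  0.2] in target axes [-0.4  0.1  0.2] turn deg [ 1.00e-02 -2.00e-02 -5.26e+01]
```

View pics/g3.png

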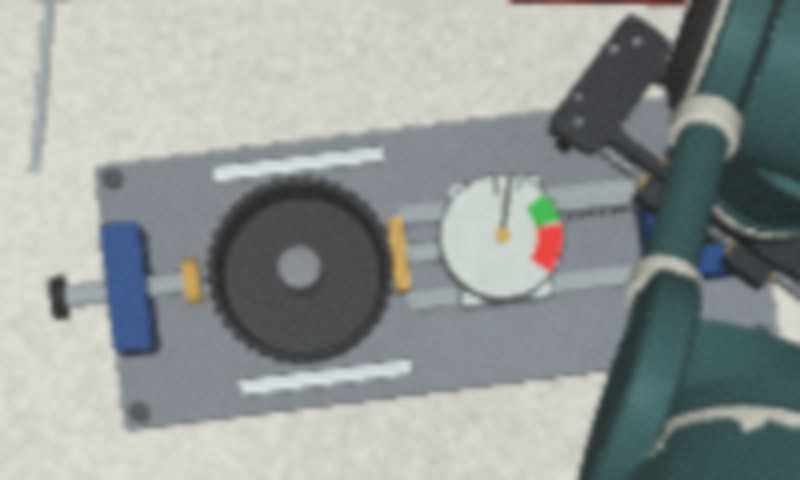

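```bash
python3 -m crank '[[[0,0,0],[0,0,2]],[[0,0,0],[0,0,2]],[[0,0,0],[0,0,2]],[[0,0,0],[0,0,2]],[[0,0,0],[0,0,1]],[[0,0,0],[0,0,1]],[[0,0,0],[0,0,0]],[[0,0,0],[0,0,0]],[[0,0,0],[0,0,0]],[[0,0,0],[0,0,0]]]'
python3 - <<'E'
from h import *
needle("top"); 
t=robot.snapshot('top');crop(t,(255,175,375,235),6,'pics/g4.png')
togo([.6073,-.1738,.0765],1.868)
E
```

```text
t: 35.3
tool_pos: [0.6071, -0.1734, 0.0766]
eef_rot: [-3.142, -0.0, 0.774]
force: [2.1, 5.5, -1.5]
opening: 0.0157
top hub fx mm [   0.5 -102. ] needle 0.085 min 150.0 base 178.0
t35.40 pos [ 0.6071 -0.1734  0.0766] rot [-3.142 -0.     0.774] F [ 1.7  4.7 -0.3] M [ 0.76 -0.42  0.16] op 0.0157
shift in current axes mm [-0.2  0.4  0.1] in target axes [-0.4  0.   0.1] turn deg [ 1.000e-02 -2.000e-02 -6.267e+01]
```

View pics/g4.png

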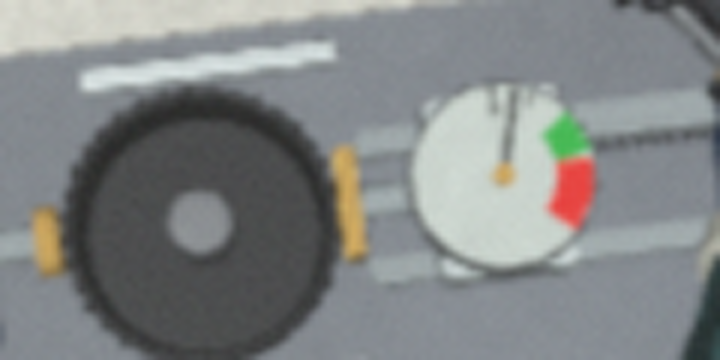

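```bash
python3 - <<'E'
s=open('h.py').read()
s=s.replace("P=np.array(P); c=","P=np.array(P); j=P[:,2].argmax(); P=P[np.hypot(P[:,0]-P[j,0],P[:,1]-P[j,1])<.005]; c=")
open('h.py','w').write(s)
E
python3 -m crank '[[[0,0,0],[0,0,1]],[[0,0,0],[0,0,1]],[[0,0,0],[0,0,1]],[[0,0,0],[0,0,1]],[[0,0,0],[0,0,1]],[[0,0,0],[0,0,0]],[[0,0,0],[0,0,0]],[[0,0,0],[0,0,0]],[[0,0,0],[0,0,0]],[[0,0,0],[0,0,0]]]'
python3 - <<'E'
from h import *
needle("top","pics/n2.png"); needle("scene")
togo([.6073,-.1738,.0765],1.868)
E
```

```text
t: 36.65
tool_pos: [0.6072, -0.1734, 0.0766]
eef_rot: [-3.142, -0.0, 0.687]
force: [2.5, 5.7, -1.0]
opening: 0.0155
top hub fx mm [  0.3 -97.6] needle 0.292 min 146.0 base 192.0
scene hub fx mm [   7.  -122.3] needle nan min 73.0 base 82.0
t36.75 pos [ 0.6072 -0.1734  0.0766] rot [-3.142 -0.     0.687] F [ 3.8  5.  -0.7] M [ 0.77 -0.34  0.16] op 0.0161
shift in current axes mm [-0.2  0.4  0.1] in target axes [-0.4 -0.   0.1] turn deg [ 1.000e-02 -2.000e-02 -6.767e+01]h.py:40: RuntimeWarning: invalid value encountered in scalar divide
  print(cam,"hub fx mm",(c*1e3).round(1),"needle",round(float((a*w).sum()/w.sum()),3),"min",prof[i].round(),"base",base.round())
```

View pics/n2.png

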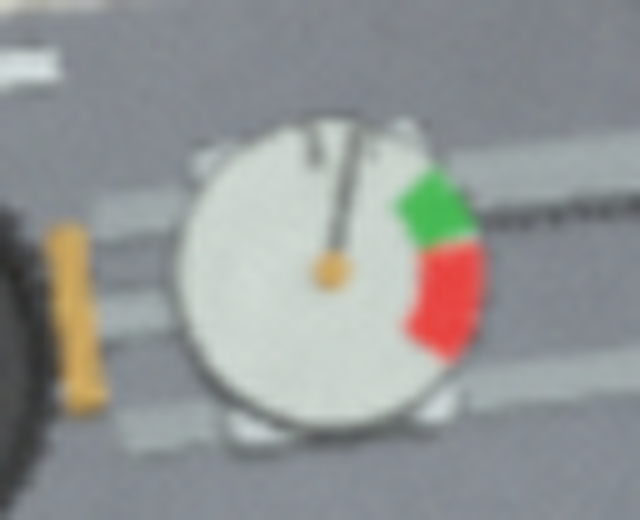

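```bash
python3 -m crank '[[[0,0,0],[0,0,1]],[[0,0,0],[0,0,1]],[[0,0,0],[0,0,1]],[[0,0,0],[0,0,1]],[[0,0,0],[0,0,1]],[[0,0,0],[0,0,1]],[[0,0,0],[0,0,0]],[[0,0,0],[0,0,0]],[[0,0,0],[0,0,0]],[[0,0,0],[0,0,0]]]'
python3 - <<'E'
from h import *
needle("top","pics/n3.png")
togo([.6073,-.1738,.0765],1.868)
E
```

```text
t: 38.0
tool_pos: [0.6072, -0.1734, 0.0766]
eef_rot: [3.142, -0.0, 0.582]
force: [2.3, 4.4, -0.8]
opening: 0.0159
top hub fx mm [  0.4 -95.4] needle 0.666 min 146.0 base 193.0
t38.05 pos [ 0.6073 -0.1734  0.0766] rot [ 3.142e+00 -1.000e-03  5.820e-01] F [ 2.8  4.7 -1. ] M [ 0.77 -0.43  0.16] op 0.0157
shift in current axes mm [-0.2  0.4  0.1] in target axes [-0.4 -0.1  0.1] turn deg [ 2.000e-02 -2.000e-02 -7.367e+01]
```

View pics/n3.png

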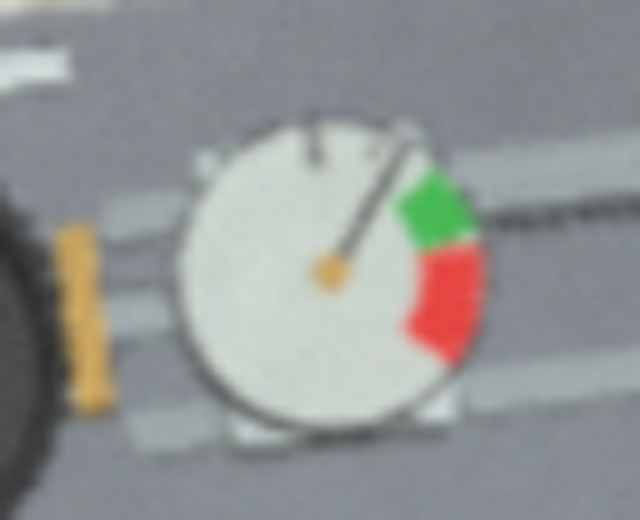

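It is nipped with the needle at 0.67. Six degrees more should bring it to about 1.09.

```bash
python3 -m crank '[[[0,0,0],[0,0,1]],[[0,0,0],[0,0,1]],[[0,0,0],[0,0,1]],[[0,0,0],[0,0,1]],[[0,0,0],[0,0,1]],[[0,0,0],[0,0,1]],[[0,0,0],[0,0,0]],[[0,0,0],[0,0,0]],[[0,0,0],[0,0,0]],[[0,0,0],[0,0,0]]]'
python3 - <<'E'
from h import *
needle("top","pics/n4.png")
togo([.6073,-.1738,.0765],1.868)
E
```

```text
t: 39.3
tool_pos: [0.6073, -0.1734, 0.0766]
eef_rot: [-3.142, -0.001, 0.478]
force: [1.8, 4.4, -0.1]
opening: 0.0157
top hub fx mm [  0.3 -93.5] needle 1.055 min 127.0 base 203.0
t39.35 pos [ 0.6073 -0.1734  0.0766] rot [-3.142e+00 -1.000e-03  4.780e-01] F [2.6 4.7 0.2] M [ 0.82 -0.39  0.22] op 0.0154
shift in current axes mm [-0.2  0.4  0.1] in target axes [-0.4 -0.1  0.1] turn deg [ 2.000e-02 -3.000e-02 -7.966e+01]
```

View pics/n4.png

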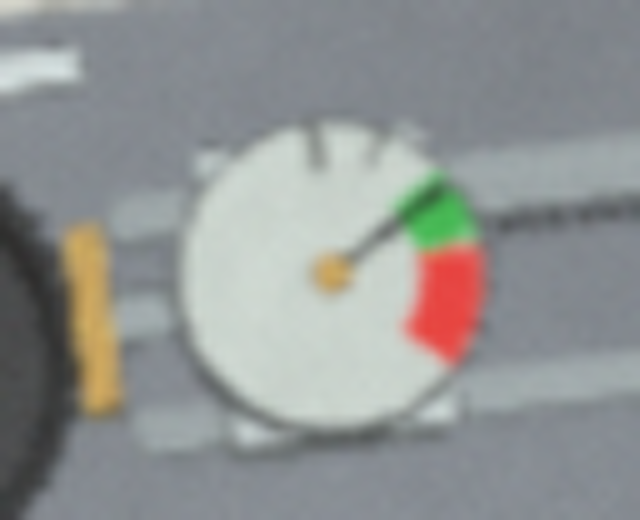

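```bash
python3 -m crank '[[[0,0,0],[0,0,0.7]],[[0,0,0],[0,0,0.7]],[[0,0,0],[0,0,0]],[[0,0,0],[0,0,0]],[[0,0,0],[0,0,0]],[[0,0,0],[0,0,0]],[[0,0,0],[0,0,0]],[[0,0,0],[0,0,0]],[[0,0,0],[0,0,0]],[[0,0,0],[0,0,0]]]' && python3 -m crank '[[[0,0,0],[0,0,0]],[[0,0,0],[0,0,0]],[[0,0,0],[0,0,0]],[[0,0,0],[0,0,0]],[[0,0,0],[0,0,0]],[[0,0,-10],[0,0,0]],[[0,0,-25],[0,0,0]],[[0,0,-30],[0,0,0]],[[0,0,-30],[0,0,0]],[[0,0,0],[0,0,0]]]' 0.6
python3 - <<'E'
from h import *
needle("top","pics/n5.png")
togo([.6073,-.1738,.0765],1.868)
s=robot.snapshot('scene');crop(s,(225,145,425,345),4*.74,'pics/n6.png')
E
```

```text
t: 40.6
tool_pos: [0.6073, -0.1734, 0.0766]
eef_rot: [-3.142, -0.001, 0.453]
force: [3.0, 4.8, 0.8]
opening: 0.0158
t: 41.85
tool_pos: [0.6094, -0.1744, 0.1756]
eef_rot: [3.137, -0.005, 0.454]
force: [0.5, -0.3, -0.9]
opening: 0.0528
top hub fx mm [  0.2 -93. ] needle 1.13 min 129.0 base 207.0
t41.90 pos [ 0.608  -0.174   0.1733] rot [ 3.139e+00 -2.000e-03  4.540e-01] F [-0.2  1.3 -0.7] M [-0.03  0.07  0.02] op 0.053
shift in current axes mm [-0.8 -0.7 96.8] in target axes [ 0.4 -0.7 96.8] turn deg [ 2.200e-01 -2.000e-02 -8.099e+01]
```

View pics/n5.png

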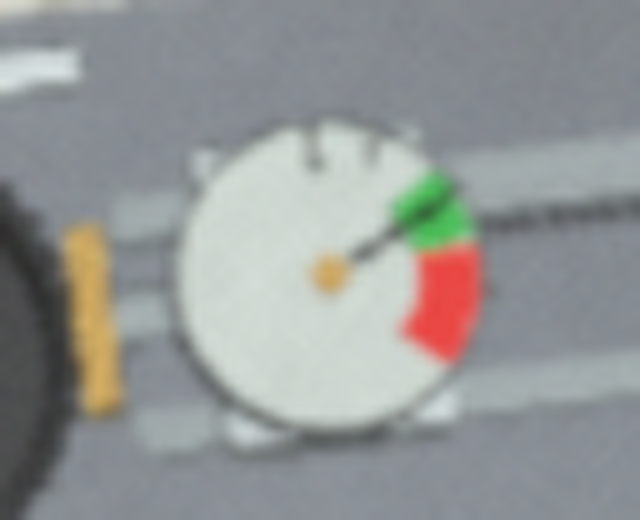

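View pics/n6.png

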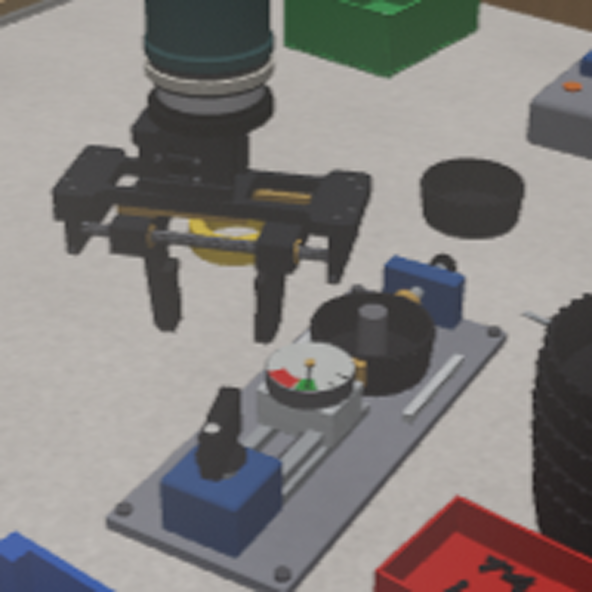

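```bash
python3 -m crank '[[[0,20,-10],[0,0,0]],[[0,40,0],[0,0,0]],[[0,40,0],[0,0,0]],[[0,40,0],[0,0,0]],[[0,30,0],[0,0,0]],[[0,20,0],[0,0,0]],[[0,0,0],[0,0,0]],[[0,0,0],[0,0,0]],[[0,0,0],[0,0,0]],[[0,0,0],[0,0,0]]]'
python3 - <<'E'
from h import *
needle("top")
s=robot.snapshot("top");cv2.imwrite("pics/z1.png",s["img"][:,:,::-1]);crop(s,(355,160,425,220),10,"pics/z2.png")
k=np.array([.6072,-.1736])
m=np.zeros((480,640),np.uint8);m[185:210,378:412]=s["img"].min(2)[185:210,378:412]>160
n,l,st,c=cv2.connectedComponentsWithStats(m)
for j in range(1,n):
    q=cast(s,c[j],.108)[:2];print(st[j],q-k,np.arctan2(*(q-k)[::-1]))
E
```

```text
t: 43.2
tool_pos: [0.6903, -0.3435, 0.1818]
eef_rot: [-3.142, -0.0, 0.455]
force: [0.5, 0.7, 0.9]
opening: 0.0528
top hub fx mm [  0.2 -93. ] needle 1.131 min 125.0 base 200.0
[405 185   7  25 120] [-0.00432898 -0.03040011] -1.71224562902623
[402 189   5   4  16] [ 0.00904612 -0.02012047] -1.148276898083736
```

View pics/z1.png

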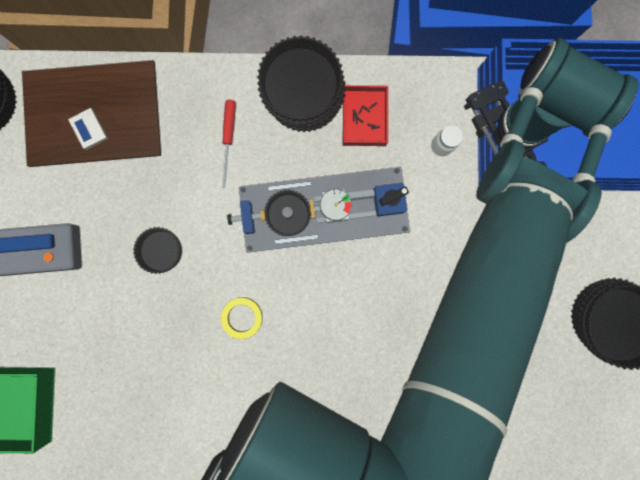

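View pics/z2.png

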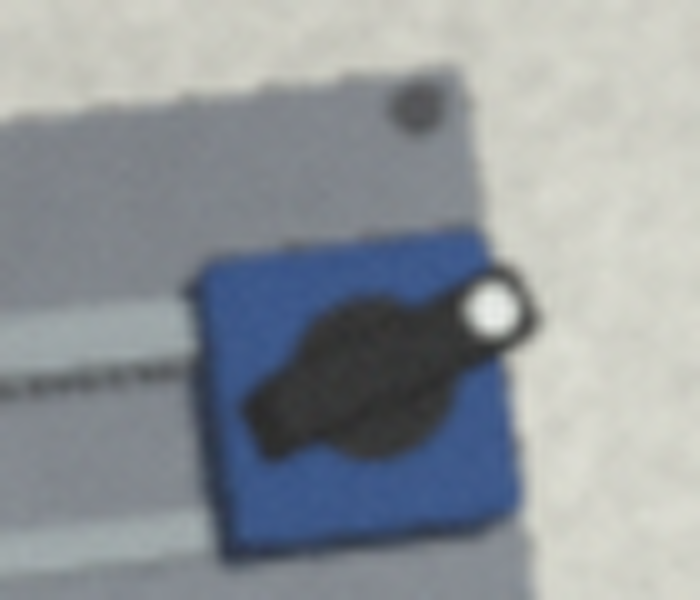

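```bash
python3 -c "
from h import *
o=robot.observe();print(o['t'],o['force'])
print(robot.sign_off())"
```

```text
43.3 [ 0.03301094 -0.14356952 -1.19907797]
the job is handed in; nothing more can be done
None
```

The mould is nipped in the gauge with the needle in the green, and I handed the job in at about 43 s.

- **Opening:** I turned the knob anticlockwise to the dead stop. The torque rose from about 0.2 to 0.8 N m there, and the jaw face stood at about y = -56 mm.
- **Loading:** I set the tube mould upright in the nest, let it go at about 5 N floor contact, and lifted clear.
- **Closing:** I closed the jaw clockwise only, watching the needle. It showed about 0.25 to 0.3 while pushing the mould, then 0.67, 1.06 and 1.13. No reading was in the red.

**Last checks:**
- **Needle:** it reads 1.13 in the green (0.9 to 1.4), and stayed there after release and again after I moved the arm away.
- **Knob:** it stands at -1.15 rad by the camera against -1.12 expected from the last closing turn, so it did not spring back and the play stays taken up.
- **Arm and bench:** the arm is clear with about 0 to 1 N on the wrist. By eye in the top view, the plain mould, tape, screwdriver and jar are where they were.

**Disagreements:** my needle reader gave too-low values (0.15 and 0.09) in two frames, because it placed the hub wrongly; I read those by eye and fixed it. From the side camera it was unusable, so the final values come from the top camera and by eye.

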